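Put the two slide cases away in the divided tote

ROBOT

A 6-joint arm with a two-finger parallel gripper is mounted at the origin on the work surface. World frame = base frame: x ahead of the robot, y to its left, z up, the work surface at z = 0. Lengths are in m, angles in rad, forces in N, time in s.
With the tool pointing down it reaches from about 0.325 to 0.75 m from the base axis. Payload 7.6 kg.
Tool frame: the origin (TCP) lies midway between the tips of the shut fingers; the grasp point (between the pads) lies 19 mm behind it; z points along the fingers, y is the direction in which the jaws open and shut (so a half turn about z gives the same grasp; the last joint's range is limited). The gripper opens to 85 mm and grips with 20 to 120 N. Pads are 22 mm wide; open, the fingers measure 114 mm over their backs; the gripper's body (76 mm by 85 mm) begins 54 mm behind the grasp point. The pads swing forward as they close: fully open they stand 13 mm farther back than shut.
Start: joints at [1.142, 0.052, 1.401, -0, 1.689, -0.07], TCP at [0.184, 0.492, 0.231] pointing down, gripper open.
Joint ranges: [-2.9, 2.9], [-0.91, 2.17], [0.12, 2.37], [-1.06, 4.2], [0.26, 2.73], [-2.93, 2.93]. Speed limits (rad/s): [2.57, 2.57, 3.01, 3.14, 3.14, 3.14].

INTERFACE

Orientations are given as [roll, pitch, yaw] about the fixed x, y, z axes, in that order (R = Rz(yaw) Ry(pitch) Rx(roll)).
In Python, from workcell import bot gives the robot as it stands. The module is installed in compiled form; this text tells all that it offers.
- The arm moves only by the tool arm_command, never from a script. Its argument "moves" is a list of rows, each an object with "offset": the shift along the tool's x, y, z in mm, a list of three; "angular": the turn, a rotation vector about the tool's x, y, z in degrees, a list of three; "hand": the closure in counts, from 0 (fully open) to 255 (shut). In form: [{"offset": [dx, dy, dz], "angular": [ax, ay, az], "hand": hand}, ...]. A call has 1 to 12 rows; each row shifts and turns the commanded pose from where the row before left it, along the tool's axes as they then stand; what a row does not reach is not made up. A row lasts 1/12 s, in which the tool goes at most 41.7 mm and 7.16 degrees, less where a joint would pass 70% of its speed; a pose out of reach is approached as far as the arm can. A call is refused whole if a number of a shift passes 41.7 or a number of a turn 7.16, either way. A call with a gripper value outside its range is refused whole. The fingers move at their own pace and stop on an object; "grip_force" is the grip in N (left out, the last holds). Time passes only in rows, so rows that do not move let the fingers close. It gives the time, the measured TCP pose, the force and the opening at its end, in the units of the state.
- bot.read_state(): the state, without advancing time (a new reading comes with each control period).
- bot.capture(name): name is "scene" or "top"; returns a dict with "color" (384x512x3 uint8, red, green, blue), "vertical_fov" (degrees; the focal length in pixels is half the picture's height over the tangent of half this angle, whatever the lens; pixels are square), "cx", "cy" (the principal point, pixels), "extrinsics" (4x4, takes a point from world to camera coordinates). Camera axes: x right, y down, z forward; pixel columns grow to the right and rows downward; lengths in m; the calibration is good to about 2 mm. A picture is of the moment at which its call begins. There is no depth.
- bot.close_job(): hands the job in, once; it reports no verdict.
The state is a dict: "t": time; "joint_pos": joint angles; "dq": joint speeds; "effort": joint torques, N m; "ee_pos": TCP position; "tool_rot": TCP orientation; "ft_force": force on the tool from outside, world axes, zero at the start; "moment": the same for the moment, N m; "opening": finger opening in m.
Only numpy, scipy, OpenCV 4.12 (cv2) and the standard library are available. Lean on these libraries where they do the work, as an engineer would, in place of code of your own. Each camera call takes 0.05 s, during which the arm holds its last target.

TASK

Take the two slide cases off the sloped stand and put each one in the tote compartment that matches its length, next to the long case that is already in its place: upright with the top still up, fully down on the compartment floor. Set them down gently, do not drop them, and leave the long case, the canister on the stand and the other things on the bench where they are.

Things in the scene. Friction and masses are not known exactly. Their poses are not given: they have to be found in the camera images.
- case_short_centre (a point): centre (31 mm above the underside) of the short slide case: closed off-white rigid plastic box 90 mm long, 30 mm thick, 62 mm tall, a dark seam 44 mm up, a small metal latch on each broad side. x along the length, y across the 30 mm thickness, z from underside to top. At the start its x points up the stand's slope and its z leans 30 degrees from vertical, back towards the robot.
- case_short: the same short case, loose, 0.15 to 0.35 kg, starting on the sloped stand, alone in one of the three lanes (which one varies), on its long narrow edge, lower end against the lip. This origin is at the lower end of its underside, mid-thickness, 45 mm from mid-length.
- case_medium_centre (a point): centre (31 mm above the underside) of the medium slide case: closed off-white rigid plastic box 120 mm long, 30 mm thick, 62 mm tall, a dark seam 44 mm up, a small metal latch on each broad side. x along the length, y across the 30 mm thickness, z from underside to top. At the start its x points up the stand's slope and its z leans 30 degrees from vertical, back towards the robot.
- case_medium: the same medium case, loose, 0.15 to 0.35 kg, starting on the sloped stand, alone in one of the three lanes (which one varies), on its long narrow edge, lower end against the lip. This origin is at the lower end of its underside, mid-thickness, 60 mm from mid-length.
- case_long_centre (a point): centre (31 mm above the underside) of the long slide case: closed off-white rigid plastic box 150 mm long, 30 mm thick, 62 mm tall, a dark seam 44 mm up, a small metal latch on each broad side. x along the length, y across the 30 mm thickness, z from underside to top. It starts upright in its own compartment of the tote and stays there.
- case_long: the same long case, loose, 0.15 to 0.35 kg, already in its place in the tote: leave it there. This origin is at the lower end of its underside, mid-thickness, 75 mm from mid-length.
- stand: fixed dark-steel sloped stand, 268 mm wide (y), 150 mm deep (x). Its surface rises at 30 degrees towards its +x (about away from the robot), from 30 mm above the table at the low front edge to 116 mm. Three lanes up the slope at y = -84, 0, +84 mm, each 36 mm wide between ribs 10 mm high; a 14 mm lip at the low edge. Two lanes hold a case, one a canister. Origin: centre of the footprint, on the table.
- tote: fixed grey divided tote, 174 (x) by 258 mm (y). Dividers and long sides 4 mm thick, tops 30 mm above the table; end walls (-x, +x) 45 mm high with grip bars 11 mm further out. Main compartments side by side at y = -80 (long), 0 (short), +80 mm (medium), each from the -x end wall along x; leftover compartments behind and narrow channels between. Origin: centre of the underside, on the table.
- pocket_short (a point): centre of the floor (top of floor, 5 mm above the table) of the short compartment, 102 mm long (tote x) by 42 mm wide (tote y), 25 mm deep below the divider tops; axes as the tote's. A matching case has 6 mm to spare at each end and each side, and stands out 37 mm above the dividers.
- pocket_medium (a point): centre of the floor (top of floor, 5 mm above the table) of the medium compartment, 132 mm long (tote x) by 42 mm wide (tote y), 25 mm deep below the divider tops; axes as the tote's. A matching case has 6 mm to spare at each end and each side, and stands out 37 mm above the dividers.
- pocket_long (a point): centre of the floor (top of floor, 5 mm above the table) of the long compartment, 162 mm long (tote x) by 42 mm wide (tote y), 25 mm deep below the divider tops; axes as the tote's. A matching case has 6 mm to spare at each end and each side, and stands out 37 mm above the dividers.
- oil_bottle: small amber immersion-oil bottle, 34 mm wide, 75 mm tall, standing between stand and tote; leave it alone. Loose; origin at the centre of its underside.
- vial: small glass vial with white cap, 28 mm wide, 40 mm tall, in the leftover compartment of the tote; leave it alone. Loose; origin at the centre of its underside.
- tape_block: small cardboard box 70 x 50 x 35 mm, on the far side of the table; leave it alone. Loose; origin at the centre of its underside.
- beaker: glass beaker 70 mm wide, 90 mm tall, on the far side of the table; leave it alone. Loose; origin at the centre of its underside.
- wash_bottle: white wash bottle 64 mm wide, 150 mm tall, at the near right; leave it alone. Loose; origin at the centre of its underside.
- counter: black hand tally counter 90 x 60 x 30 mm, at the near left; leave it alone. Loose; origin at the centre of its underside.
- canister_centre (a point): centre of a round aluminium pipette canister, 32 mm in diameter and 105 mm long, lying along the remaining lane of the stand, lower end against the lip; leave it there. x along its length.
Mind the look-alikes: they are no part of the job. What is shaped like the case_short but orange or turquoise is not meant. What is shaped like the case_medium but orange is not meant.

How it is judged:
By the outcome, as a careful person would: the job done as asked, in the order asked, and still so for the second after the job is handed in, with the robot touching nothing.
It also fails if it takes over 61 s, if anything falls off the work surface, if the arm or the gripper's body presses on something with over 40 N, if the wrist force passes 120 N, or if a joint passes its speed limit or range.

## Working session

There is one attempt and no reset: what is moved stays moved. The work goes in short steps, Python scripts to look and compute and a tool call to move; the robot and the scene stay as the last step left them, time stands still between calls to the robot, and variables do not carry over. Pictures are saved under pics/ and viewed, and the job is handed in when it is done.

Besides the shell and the picture viewer there is one more tool, called as name(argument=value, ...), one argument or row to a line, values as JSON. arm_command: Moves the arm, as the interface text tells. Its arguments: {"type":"object","properties":{"moves":{"type":"array","items":{"type":"object","properties":{"offset":{"type":"array","items":{"type":"number"}},"angular":{"type":"array","items":{"type":"number"}},"hand":{"type":"number"}}}},"grip_force":{"type":"number"}},"required":["moves"]}

```bash
mkdir -p pics
python3 - <<'E'
from workcell import bot
import cv2,numpy as np
s=bot.read_state();print(s)
for n in("scene","top"):
    c=bot.capture(n);cv2.imwrite(f"pics/{n}0.png",c["color"][:,:,::-1]);print(n,c["vertical_fov"],c["cx"],c["cy"],c["extrinsics"].round(4).tolist())
E
```

```text
{'t': 0.0, 'joint_pos': array([ 1.14172970e+00,  5.28220419e-02,  1.40173948e+00, -8.42182971e-07,
        1.68859785e+00, -7.03419532e-02]), 'dq': array([ 7.10853066e-04,  9.83618471e-04,  1.48055723e-03, -8.47067425e-05,
        3.19856607e-04, -1.32704872e-03]), 'effort': array([-2.06162895e-04, -3.81666362e+01, -3.60184979e+01, -9.73312422e-05,
        6.13481228e-03, -2.99802559e-05]), 'ee_pos': array([0.18418942, 0.49130364, 0.23047268]), 'tool_rot': array([-3.14002974e+00, -1.09281309e-04,  2.78286779e+00]), 'ft_force': array([-0.18996875,  0.50507763, -0.40408787]), 'moment': array([ 0.04244516, -0.03495135, -0.04418437]), 'opening': 0.08521377137183334}
scene 45.5075245974863 253.92512077769894 196.60560890518926 [[0.4849, 0.8745, -0.0, -0.2415], [0.743, -0.412, -0.5275, -0.3659], [-0.4613, 0.2558, -0.8496, 1.6427], [0.0, 0.0, 0.0, 1.0]]
top 44.333251796968135 258.8638218285064 190.1655535029408 [[0.0093, -0.9999, -0.0145, -0.0024], [-0.9843, -0.0066, -0.1764, 0.5207], [0.1763, 0.0159, -0.9842, 1.7047], [0.0, 0.0, 0.0, 1.0]]
```

View pics/scene0.png

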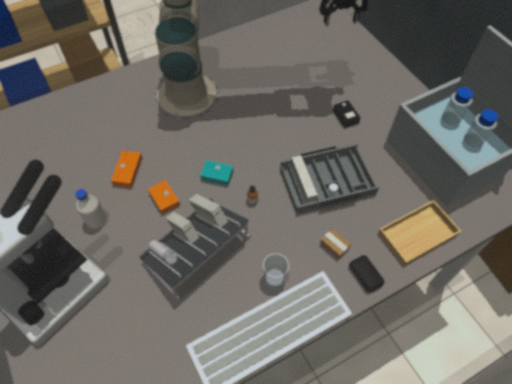

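View pics/top0.png

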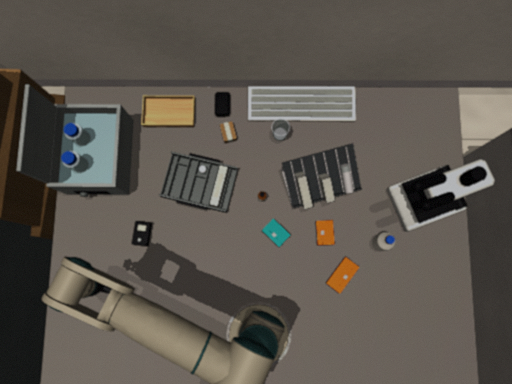

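The top view shows the stand around (322,177), with off-white cases near (305,192) and (328,189) and the canister near (348,180). The tote is around (200,182), with the long case at (218,185). The orange lookalikes at (325,232) and (343,274) and the turquoise one at (276,233) lie flat on the table, so they're not part of the job. I'll enlarge both areas.

Run:
```python
import cv2
t=cv2.imread("pics/top0.png");s=cv2.imread("pics/scene0.png")
f=lambda im,x,y,w,h,k,n:cv2.imwrite(n,cv2.resize(im[y:y+h,x:x+w],None,fx=k,fy=k,interpolation=cv2.INTER_CUBIC))
f(t,275,140,90,75,8,"pics/t_stand.png");f(t,155,145,90,70,8,"pics/t_tote.png")
f(s,135,185,120,110,5,"pics/s_stand.png");f(s,275,140,110,75,7,"pics/s_tote.png")
```

```text
(no output)
```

View pics/t_stand.png

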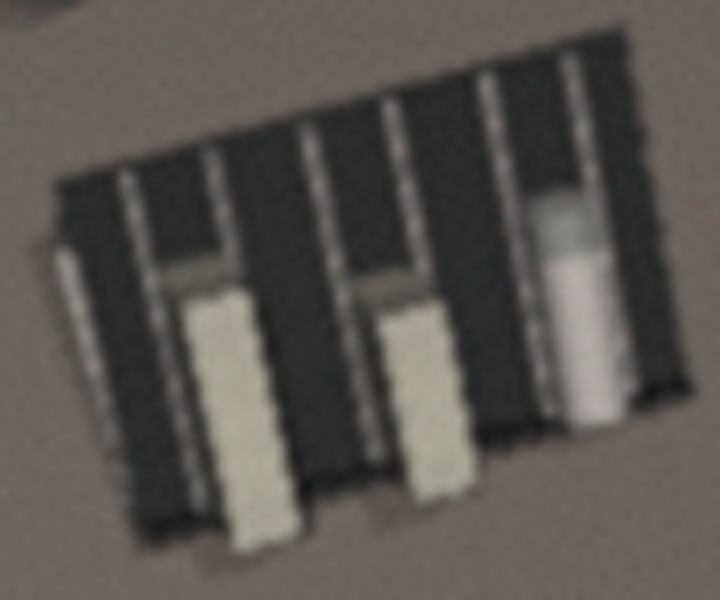

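View pics/t_tote.png

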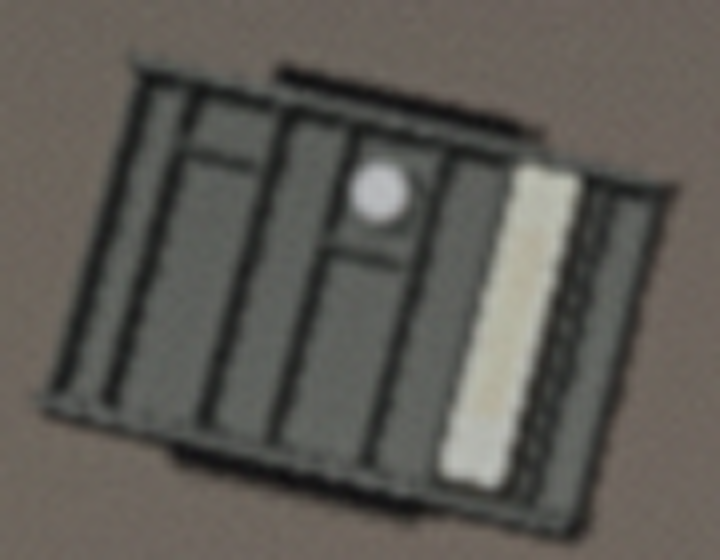

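View pics/s_stand.png

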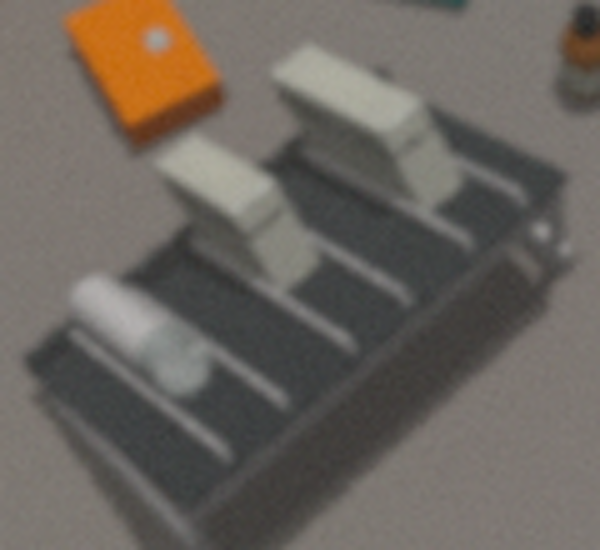

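View pics/s_tote.png

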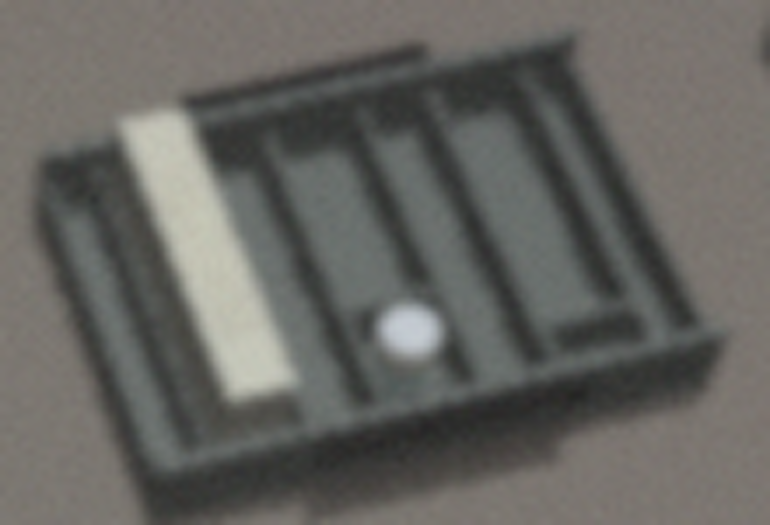

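In the enlarged crops the left lane (+84) holds a visibly longer case (top face about 32 px) and the centre lane a shorter one (about 24 px). The canister is in the right lane. The two off-white cases fit the description; the orange and turquoise ones on the table don't. Next I'll measure top-face corners in both views.

```bash
cat > h.py <<'E'
import cv2,numpy as np
from workcell import bot
def K(c):
    f=192/np.tan(np.radians(c["vertical_fov"])/2);return np.array([[f,0,c["cx"]],[0,f,c["cy"]],[0,0,1]])
def P(c): return K(c)@c["extrinsics"][:3]
def tri(c1,p1,c2,p2):
    X=cv2.triangulatePoints(P(c1),P(c2),np.float64(p1).reshape(-1,2).T,np.float64(p2).reshape(-1,2).T);return (X[:3]/X[3]).T
def proj(c,X):
    q=P(c)@np.c_[np.atleast_2d(X),np.ones(len(np.atleast_2d(X)))].T;return (q[:2]/q[2]).T
def ray(c,p,z):
    E=c["extrinsics"];R=E[:3,:3];o=-R.T@E[:3,3];p=np.float64(p).reshape(-1,2)
    d=(R.T@np.linalg.inv(K(c))@np.c_[p,np.ones(len(p))].T).T
    return o+d*((z-o[2])/d[:,2])[:,None]
E
python3 - <<'E'
from h import *
import cv2
for n,(x,y,w,h) in dict(top=(150,140,215,75),scene=(135,140,250,155)).items():
    im=cv2.imread(f"pics/{n}0.png")[y:y+h,x:x+w]
    k=4;im=cv2.resize(im,None,fx=k,fy=k,interpolation=cv2.INTER_CUBIC)
    b,g,r=[im[:,:,i].astype(int) for i in range(3)]
    m=((g>(150 if n=="top" else 165))&(r-b>5)&(r-b<60)&(abs(r-g)<25)).astype(np.uint8)
    m=cv2.morphologyEx(m,cv2.MORPH_OPEN,np.ones((5,5)))
    cs,_=cv2.findContours(m,0,2)
    for c in cs:
        if cv2.contourArea(c)<400: continue
        R=cv2.minAreaRect(c);B=cv2.boxPoints(R)
        print(n,(B/k+[x,y]-.375).round(1).tolist(),"sz",(np.array(R[1])/k).round(1),cv2.contourArea(c)/k/k)
        cv2.polylines(im,[B.astype(int)],True,(0,0,255),1)
    cv2.imwrite(f"pics/{n}_m.png",cv2.resize(im,(800,int(800*h/w))))
E
```

```text
top [[322.5, 179.6], [329.4, 178.2], [333.8, 199.9], [326.8, 201.3]] sz [22.1  7.1] 136.96875
top [[298.0, 178.0], [304.9, 176.5], [311.4, 206.1], [304.5, 207.6]] sz [30.3  7.1] 190.65625
top [[343.8, 172.2], [348.4, 171.4], [351.7, 191.5], [347.1, 192.3]] sz [20.4  4.7] 81.96875
top [[211.3, 196.9], [219.6, 165.0], [226.8, 166.9], [218.4, 198.8]] sz [ 7.4 32.9] 216.5
scene [[324.6, 235.0], [328.3, 230.7], [346.8, 246.6], [343.2, 250.9]] sz [24.4  5.6] 121.5625
scene [[169.2, 218.2], [172.9, 212.1], [187.6, 221.0], [183.9, 227.1]] sz [17.1  7.1] 84.375
scene [[192.0, 199.7], [195.3, 193.6], [216.4, 205.0], [213.1, 211.0]] sz [24.   6.9] 128.84375
scene [[291.6, 157.5], [300.0, 154.0], [316.5, 193.7], [308.2, 197.2]] sz [43.   9.1] 347.75
```

View pics/top_m.png

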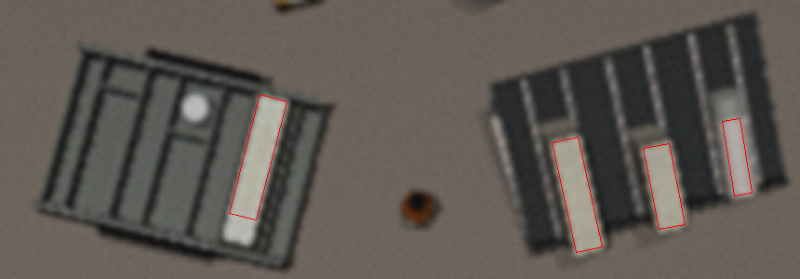

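View pics/scene_m.png

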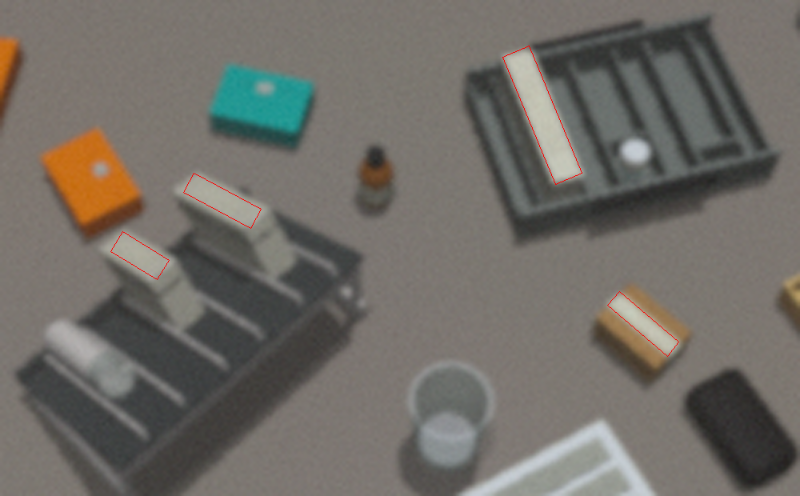

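```bash
cat > m1.py <<'E'
from h import *
T=bot.capture("top");S=bot.capture("scene")
f=lambda p,x,y,k:(np.float64(p)+.5)/k-.5+[x,y]
def rep(nm,pt,ps):
    X=tri(T,pt,S,ps);c=X.mean(0);print(nm,"centre",c.round(4),"reproj",[ (np.abs(proj(C,X)-p).max()).round(2) for C,p in((T,pt),(S,ps))])
    print(X.round(3).tolist());return X
# order: upper-left, upper-right, lower-right, lower-left (as in top image)
Xs=rep("short",[[322.5,179.6],[329.4,178.2],[333.8,199.9],[326.8,201.3]],[[187.6,221.0],[183.9,227.1],[169.2,218.2],[172.9,212.1]])
Xm=rep("med",[[298,178],[304.9,176.5],[311.4,206.1],[304.5,207.6]],[[216.4,205],[213.1,211],[192,199.7],[195.3,193.6]])
for X in(Xs,Xm):
    a=(X[0]+X[1]-X[2]-X[3])/2;print("len",np.linalg.norm(a),"yaw",np.degrees(np.arctan2(a[1],a[0])),"pitch",np.degrees(np.arcsin(a[2]/np.linalg.norm(a))))
# tote rim corners z=.045 : FL(+x,+y) BL(-x,+y) BR(-x,-y) FR(+x,-y)
pt=f([[130,62],[40,405],[582,540],[678,187]],155,145,8)
ps=f([[728,333],[575,38],[42,160],[150,475]],275,140,7)
A=ray(T,pt,.045);B=ray(S,ps,.045);C=tri(T,pt,S,ps)
print("tote top",A.round(3).tolist(),A.mean(0));print("tote scene",B.round(3).tolist(),B.mean(0));print("tri",C.round(3).tolist(),C.mean(0))
for A in(A,B):
    u=(A[0]+A[3]-A[1]-A[2])/2;v=(A[0]+A[1]-A[2]-A[3])/2
    print("dims",np.linalg.norm(u),np.linalg.norm(v),"yaw",np.degrees(np.arctan2(u[1],u[0])),np.degrees(np.arctan2(-v[0],v[1])))
# long case top z=.067
pl=f([[515,160],[583,172],[503,490],[440,475]],155,145,8);L=ray(T,pl,.067)
print("long",L.round(3).tolist(),L.mean(0),np.linalg.norm(L[0]-L[3]))
a=L[0]+L[1]-L[2]-L[3];print("yaw",np.degrees(np.arctan2(a[1],a[0])))
sl=ray(S,[[291.6,157.5],[300,154],[316.5,193.7],[308.2,197.2]],.067);print("long scene",sl.mean(0))
E
python3 m1.py
```

```text
short centre [ 0.5135 -0.2469  0.1035] reproj [np.float64(0.93), np.float64(1.32)]
[[0.545, -0.227, 0.128], [0.553, -0.247, 0.123], [0.482, -0.267, 0.078], [0.474, -0.246, 0.084]]
med centre [ 0.5027 -0.1626  0.1122] reproj [np.float64(0.93), np.float64(1.3)]
[[0.547, -0.14, 0.144], [0.555, -0.16, 0.139], [0.459, -0.186, 0.08], [0.45, -0.165, 0.087]]
len 0.08586329238244617 yaw 15.55827932821902 pitch 31.1524018776072
len 0.11550031777231437 yaw 15.06817997921551 pitch 30.17635650140802
tote top [[0.664, 0.336, 0.045], [0.499, 0.371, 0.045], [0.438, 0.117, 0.045], [0.605, 0.076, 0.045]] [0.55171295 0.22521229 0.045     ]
tote scene [[0.671, 0.334, 0.045], [0.508, 0.371, 0.045], [0.449, 0.122, 0.045], [0.611, 0.079, 0.045]] [0.55951676 0.22638613 0.045     ]
tri [[0.667, 0.339, 0.036], [0.502, 0.375, 0.036], [0.441, 0.122, 0.035], [0.607, 0.078, 0.04]] [0.55437275 0.22853816 0.03653115]
dims 0.1702828309928359 0.26402905624659356 yaw -12.996952152747296 -13.184302891483906
dims 0.16763414121976014 0.2587278626823691 yaw -13.949132345123264 -13.334962254378887
long [[0.613, 0.15, 0.067], [0.607, 0.119, 0.067], [0.458, 0.152, 0.067], [0.465, 0.181, 0.067]] [0.53551281 0.15068585 0.067     ] 0.15108338144699784
yaw -12.195297862345498
long scene [0.53617198 0.15052665 0.067     ]
```

```bash
cat > m2.py <<'E'
from h import *
T=bot.capture("top");S=bot.capture("scene")
f=lambda p,x,y,k:(np.float64(p)+.5)/k-.5+[x,y]
o=np.array([.555,.2275]);a=np.radians(-13.2);R=np.array([[np.cos(a),-np.sin(a)],[np.sin(a),np.cos(a)]])
loc=lambda X:((X[:,:2]-o)@R*1000).round(1).tolist()
print("expected divider y: 103,57,23,-23,(-57,-103)")
for p in([[195,90],[110,400]],[[280,120],[207,425]],[[350,130],[275,440]],[[445,150],[372,465]]): print("top",loc(ray(T,f(p,155,145,8),.03)))
for p in([[520,80],[620,300]],[[440,100],[540,360]],[[365,120],[470,380]],[[270,150],[365,400]]): print("scene",loc(ray(S,f(p,275,140,7),.03)))
print("partitions x exp ~23, ~53", loc(ray(T,f([[365,256],[222,158]],155,145,8),.03)))
ow=o
pts=lambda xy,z:np.c_[o+np.array(xy)/1000@R.T,np.full(len(xy),z)]
for n,C,(x,y,w,h,k) in(("t",T,(155,145,90,70,8)),("s",S,(275,140,110,75,7))):
    im=cv2.resize(C["color"][y:y+h,x:x+w,::-1],None,fx=k,fy=k,interpolation=cv2.INTER_CUBIC)
    def box(x0,x1,y0,y1,z,col):
        q=proj(C,pts([[x0,y0],[x1,y0],[x1,y1],[x0,y1]],z));cv2.polylines(im,[((q-[x,y]+.5)*k-.5).round().astype(int)],True,col,1)
    box(-87,87,-129,129,.045,(0,0,255))
    for cy,x1 in((-80,81),(0,21),(80,51)): box(-81,x1,cy-21,cy+21,.03,(0,255,255))
    cv2.imwrite(f"pics/{n}_ov.png",im)
E
python3 m2.py
```

```text
expected divider y: 103,57,23,-23,(-57,-103)
top [[78.6, 100.9], [-75.2, 99.8]]
top [[73.9, 57.6], [-75.9, 52.3]]
top [[77.0, 23.9], [-75.3, 19.4]]
top [[78.1, -22.6], [-76.0, -27.9]]
scene [[-73.2, 102.3], [51.8, 98.7]]
scene [[-72.5, 62.7], [71.3, 53.0]]
scene [[-71.1, 25.7], [72.6, 20.0]]
scene [[-67.0, -21.6], [69.8, -27.3]]
partitions x exp ~23, ~53 [[19.6, 1.1], [49.5, 79.5]]
```

```bash
python3 -c "
import cv2,numpy as np
a=cv2.imread('pics/t_ov.png');b=cv2.imread('pics/s_ov.png')
b=cv2.resize(b,(720,int(b.shape[0]*720/b.shape[1])))
c=np.vstack([a,b]);cv2.imwrite('pics/ov.png',cv2.resize(c,None,fx=.56,fy=.56,interpolation=cv2.INTER_AREA))"
```

```text
(no output)
```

View pics/ov.png

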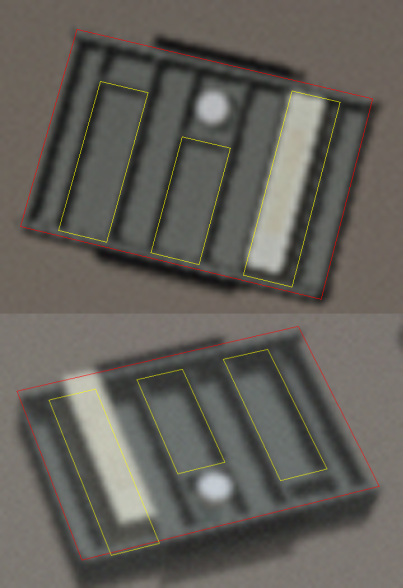

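The overlay matches the tote in both views. I put the tote at about (0.554, 0.226) with yaw −13.3°. On the stand, the case in the +84 lane measures about 116 mm, so it's the medium. The one in the 0 lane measures about 86 mm, so it's the short. They are 84.2 mm apart and the stand yaw is 15°, so this all agrees. I'll work out the moves now.

```bash
cat >> h.py <<'E'
from scipy.spatial.transform import Rotation as Ro
def to(xyz,rot=None,show=True):
    """delta from the measured pose to target, tool axes, mm; rot target Rotation -> rotvec deg (tool frame)"""
    s=bot.read_state();R=Ro.from_euler("xyz",s["tool_rot"]);d=R.inv().apply(np.array(xyz)-s["ee_pos"])*1000
    print("t",round(s["t"],2),"pos",s["ee_pos"].round(4),"rpy",np.degrees(s["tool_rot"]).round(1),"F",s["ft_force"].round(1),"open",round(s["opening"],4))
    print(" q",s["joint_pos"].round(2)," delta tool mm",d.round(1))
    if rot is not None: print(" rotvec deg",np.degrees((R.inv()*rot).as_rotvec()).round(2), "delta after turn",(rot.inv().apply(np.array(xyz)-s["ee_pos"])*1000).round(1))
def down(yaw,tilt=0): # yaw deg of -tool x ... tool x back towards robot at yaw+180 ; tilt about tool y
    return Ro.from_euler("z",yaw+180,degrees=True)*Ro.from_euler("x",180,degrees=True)*Ro.from_euler("y",-tilt,degrees=True)
E
python3 - <<'E'
from h import *
to([.46,-.26,.235],down(15.2,0)); print(down(15.2,30).as_matrix().round(3))
E
```

```text
t 0.3 pos [0.1843 0.4915 0.231 ] rpy [-180.    -0.   159.4] F [-0.8 -0.7 -0.1] open 0.0854
 q [ 1.14  0.05  1.4   0.    1.69 -0.07]  delta tool mm [-522.  -606.8   -3.7]
 rotvec deg [-3.000e-02 -1.000e-02 -3.576e+01] delta after turn [ -69.  -797.5   -4. ]
[[-0.836 -0.262  0.483]
 [-0.227  0.965  0.131]
 [-0.5    0.    -0.866]]
```

arm_command(
  moves=[
    {"offset": [0,0,0],"angular": [0,0,-7.15],"hand": 60},
    {"offset": [0,0,0],"angular": [0,0,-7.15],"hand": 60},
    {"offset": [0,0,0],"angular": [0,0,-7.15],"hand": 60},
    {"offset": [0,0,0],"angular": [0,0,-7.15],"hand": 60},
    {"offset": [0,0,0],"angular": [0,0,-7.15],"hand": 60},
    {"offset": [-20,-25,0],"angular": [0,0,0],"hand": 60},
    {"offset": [-20,-25,0],"angular": [0,0,0],"hand": 60},
    {"offset": [-20,-25,0],"angular": [0,0,0],"hand": 60},
    {"offset": [-20,-25,0],"angular": [0,0,0],"hand": 60},
    {"offset": [-20,-25,0],"angular": [0,0,0],"hand": 60},
    {"offset": [-20,-25,0],"angular": [0,0,0],"hand": 60},
    {"offset": [-20,-25,0],"angular": [0,0,0],"hand": 60},
  ],
)

```text
t: 1.3
ee_pos: [0.3664, 0.3583, 0.2313]
tool_rot: [3.141, 0.0, -2.876]
ft_force: [-0.1, 1.3, 0.4]
opening: 0.065
```

arm_command(
  moves=[
    {"offset": [0,-30,0],"angular": [0,0,0],"hand": 60},
    {"offset": [0,-30,0],"angular": [0,0,0],"hand": 60},
    {"offset": [0,-30,0],"angular": [0,0,0],"hand": 60},
    {"offset": [0,-30,0],"angular": [0,0,0],"hand": 60},
    {"offset": [0,-30,0],"angular": [0,0,0],"hand": 60},
    {"offset": [0,-30,0],"angular": [0,0,0],"hand": 60},
    {"offset": [0,-30,0],"angular": [0,0,0],"hand": 60},
    {"offset": [0,-30,0],"angular": [0,0,0],"hand": 60},
    {"offset": [0,-30,0],"angular": [0,0,0],"hand": 60},
    {"offset": [0,-30,0],"angular": [0,0,0],"hand": 60},
    {"offset": [0,-30,0],"angular": [0,0,0],"hand": 60},
    {"offset": [0,-30,0],"angular": [0,0,0],"hand": 60},
  ],
)

```text
t: 2.3
ee_pos: [0.4598, 0.0105, 0.2314]
tool_rot: [3.142, 0.0, -2.876]
ft_force: [0.8, 0.4, 0.6]
opening: 0.0649
```

Run:
```python
from h import *
to([.46,-.26,.235],down(15.2,30))
```

```text
t 2.3 pos [0.4598 0.0105 0.2314] rpy [ 180.     0.  -164.8] F [0.8 0.4 0.6] open 0.0649
 q [-0.06 -0.13  1.58  0.    1.69 -1.89]  delta tool mm [  70.6 -261.1   -3.7]
 rotvec deg [-0.000e+00 -2.998e+01 -1.000e-02] delta after turn [  59.4 -261.1  -38.5]
```

arm_command(
  moves=[
    {"offset": [0,-29,0],"angular": [0,-6,0],"hand": 60},
    {"offset": [0,-29,0],"angular": [0,-6,0],"hand": 60},
    {"offset": [0,-29,0],"angular": [0,-6,0],"hand": 60},
    {"offset": [0,-29,0],"angular": [0,-6,0],"hand": 60},
    {"offset": [0,-29,0],"angular": [0,-6,0],"hand": 60},
    {"offset": [0,-29,0],"angular": [0,0,0],"hand": 60},
    {"offset": [0,-29,0],"angular": [0,0,0],"hand": 60},
    {"offset": [0,-29,0],"angular": [0,0,0],"hand": 60},
    {"offset": [0,-29,0],"angular": [0,0,0],"hand": 60},
    {"offset": [0,0,0],"angular": [0,0,0],"hand": 60},
  ],
)

```text
t: 3.13
ee_pos: [0.5282, -0.244, 0.2302]
tool_rot: [3.141, 0.522, -2.88]
ft_force: [0.0, -0.1, 0.2]
opening: 0.0653
```

Run:
```python
from h import *
to([.490,-.253,.148],down(15.2,30))
to([.5285,-.2429,.079],down(15.2,30))
```

```text
t 3.13 pos [ 0.5282 -0.244   0.2302] rpy [ 180.    29.9 -165. ] F [ 0.  -0.1  0.2] open 0.0653
 q [-0.7  -0.05  1.58  0.44  1.32 -2.58]  delta tool mm [75.   1.1 51.6]
 rotvec deg [-0.1  -0.07 -0.21] delta after turn [75.   1.3 51.6]
t 3.13 pos [ 0.5282 -0.244   0.2302] rpy [ 180.    29.9 -165. ] F [ 0.  -0.1  0.2] open 0.0653
 q [-0.7  -0.05  1.58  0.44  1.32 -2.58]  delta tool mm [ 74.9   0.9 131.3]
 rotvec deg [-0.1  -0.07 -0.21] delta after turn [ 75.1   0.9 131.2]
```

arm_command(
  moves=[
    {"offset": [25,0,10],"angular": [0,0,0],"hand": 60},
    {"offset": [25,0,10],"angular": [0,0,0],"hand": 60},
    {"offset": [25,1,15],"angular": [0,0,-0.2],"hand": 60},
    {"offset": [0,0,15],"angular": [0,0,0],"hand": 60},
    {"offset": [0,0,0],"angular": [0,0,0],"hand": 60},
  ],
)

```text
t: 3.55
ee_pos: [0.4878, -0.2481, 0.1467]
tool_rot: [3.137, 0.52, -2.876]
ft_force: [-0.4, 0.4, -0.2]
opening: 0.065
```

```bash
cat > look.py <<'E'
import sys
from h import *
n=sys.argv[1];b=[[int(v) for v in a.split(",")] for a in sys.argv[2:4]]
o=[]
for c,(x,y,w,h) in zip(("top","scene"),b):
    im=bot.capture(c)["color"][y:y+h,x:x+w,::-1];o.append(cv2.resize(im,(400,int(h*400/w)),interpolation=cv2.INTER_CUBIC))
H=max(i.shape[0] for i in o);cv2.imwrite(f"pics/{n}.png",np.hstack([np.vstack([i,np.zeros((H-i.shape[0],400,3),np.uint8)]) for i in o]))
E
python3 look.py g1 270,130,110,100 120,150,140,140
python3 - <<'E'
from h import *
to([.5285,-.2429,.079],down(15.2,30))
E
```

```text
t 3.65 pos [ 0.4894 -0.2491  0.1509] rpy [-179.9   30.  -164.6] F [-0.2 -0.2  1.5] open 0.0653
 q [-0.76 -0.07  1.76  0.48  1.2  -2.72]  delta tool mm [ 1.9 -4.3 82. ]
 rotvec deg [0.02 0.01 0.21] delta after turn [ 1.9 -4.2 82. ]
```

View pics/g1.png

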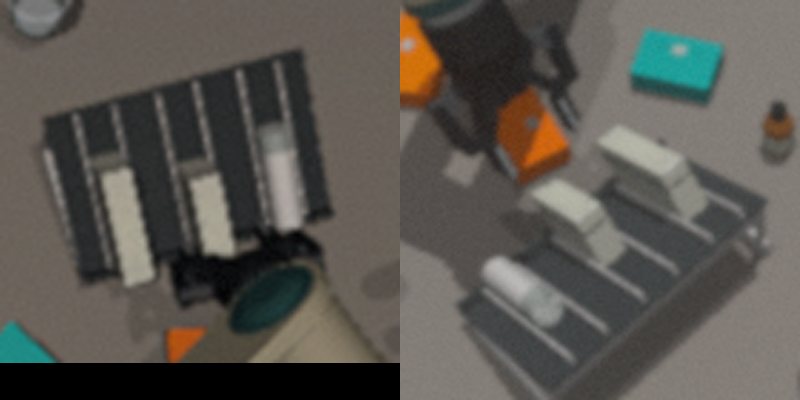

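arm_command(
  moves=[
    {"offset": [1,-4,10],"angular": [0,0,0],"hand": 60},
    {"offset": [0,0,10],"angular": [0,0,0],"hand": 60},
    {"offset": [0,0,0],"angular": [0,0,0],"hand": 60},
    {"offset": [0,0,0],"angular": [0,0,0],"hand": 60},
  ],
)

```text
t: 3.98
ee_pos: [0.4993, -0.2505, 0.1329]
tool_rot: [-3.14, 0.524, -2.872]
ft_force: [-0.2, -0.1, -0.1]
opening: 0.0651
```

```bash
cat > q.py <<'E'
from h import *
to([.5285,-.2429,.079],down(15.2,30))
c=bot.capture("scene");s=bot.read_state();R=Ro.from_euler("xyz",s["tool_rot"])
to([.5285,-.2429,.079],down(15.2,30))
z=R.apply([0,0,1]);yy=R.apply([0,1,0])
p=[s["ee_pos"]+yy*k*.0325-z*.005 for k in(-1,0,1)]
x,y=140,170
im=cv2.resize(c["color"][y:y+90,x:x+110,::-1],None,fx=7,fy=7,interpolation=cv2.INTER_CUBIC)
for q in proj(c,np.array(p)): cv2.circle(im,tuple(((q-[x,y]+.5)*7).astype(int)),3,(0,0,255),-1)
cv2.imwrite("pics/q.png",im)
E
python3 q.py
```

```text
t 3.98 pos [ 0.4993 -0.2505  0.1329] rpy [-179.9   30.  -164.5] F [-0.2 -0.1 -0.1] open 0.0651
 q [-0.75 -0.03  1.76  0.48  1.16 -2.73]  delta tool mm [ 0.9 -0.4 61.7]
 rotvec deg [ 0.04 -0.    0.23] delta after turn [ 0.9 -0.3 61.7]
t 4.03 pos [ 0.4994 -0.2507  0.1332] rpy [-179.9   30.  -164.5] F [ 0.3  0.5 -0.4] open 0.0651
 q [-0.75 -0.03  1.76  0.48  1.16 -2.73]  delta tool mm [ 1.  -0.1 62.1]
 rotvec deg [0.   0.02 0.23] delta after turn [ 1.  -0.1 62.1]
```

View pics/q.png

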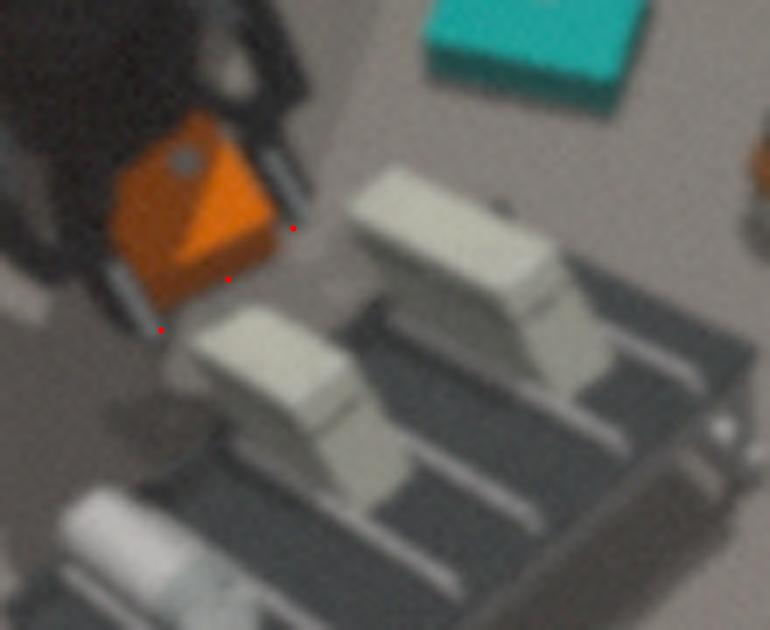

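arm_command(
  moves=[
    {"offset": [0,0,12],"angular": [0,0,0],"hand": 60},
    {"offset": [0,0,12],"angular": [0,0,0],"hand": 60},
    {"offset": [0,0,12],"angular": [0,0,0],"hand": 60},
    {"offset": [1,0,12],"angular": [0,0,0.2],"hand": 60},
    {"offset": [0,0,8],"angular": [0,0,0],"hand": 60},
    {"offset": [0,0,5],"angular": [0,0,0],"hand": 60},
    {"offset": [0,0,0],"angular": [0,0,0],"hand": 60},
  ],
)

```text
t: 4.62
ee_pos: [0.5276, -0.2424, 0.0776]
tool_rot: [3.139, 0.522, -2.877]
ft_force: [-0.1, 0.1, 0.6]
opening: 0.0648
```

```bash
python3 q.py; python3 look.py g2 270,130,110,100 120,150,140,140
```

```text
t 4.62 pos [ 0.5276 -0.2424  0.0776] rpy [ 179.9   29.9 -164.8] F [-0.1  0.1  0.6] open 0.0648
 q [-0.7   0.09  1.75  0.5   1.04 -2.73]  delta tool mm [-1.3 -0.7 -0.8]
 rotvec deg [ 0.12 -0.08 -0.04] delta after turn [-1.3 -0.7 -0.8]
t 4.67 pos [ 0.5277 -0.2428  0.0786] rpy [ 179.9   30.  -164.8] F [0.1 0.2 0.1] open 0.0655
 q [-0.7   0.09  1.75  0.5   1.04 -2.73]  delta tool mm [-0.8 -0.3  0. ]
 rotvec deg [ 0.06 -0.04 -0.02] delta after turn [-0.8 -0.3  0. ]
```

View pics/q.png

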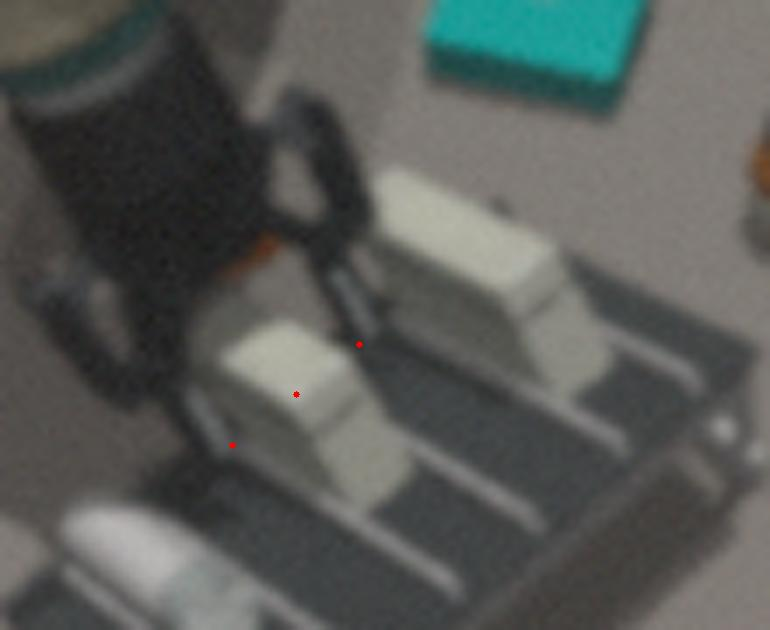

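View pics/g2.png

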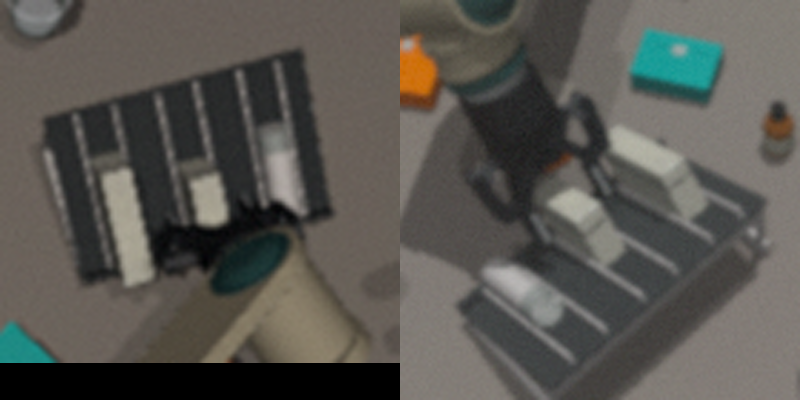

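The fingers straddle the short case: the tips project to about (232,445) and (360,344) in the enlarged scene crop, either side of it. I'll close the gripper.

arm_command(
  grip_force=50,
  moves=[
    {"offset": [0,0,0],"angular": [0,0,0],"hand": 255},
    {"offset": [0,0,0],"angular": [0,0,0],"hand": 255},
    {"offset": [0,0,0],"angular": [0,0,0],"hand": 255},
    {"offset": [0,0,0],"angular": [0,0,0],"hand": 255},
    {"offset": [0,0,0],"angular": [0,0,0],"hand": 255},
    {"offset": [0,0,0],"angular": [0,0,0],"hand": 255},
    {"offset": [0,0,0],"angular": [0,0,0],"hand": 255},
    {"offset": [0,0,0],"angular": [0,0,0],"hand": 255},
  ],
)

```text
t: 5.43
ee_pos: [0.5278, -0.2434, 0.0801]
tool_rot: [-3.141, 0.524, -2.876]
ft_force: [-4.5, -0.4, 6.4]
opening: 0.0293
```

```bash
python3 q.py
```

```text
t 5.43 pos [ 0.5278 -0.2434  0.0801] rpy [-180.    30.  -164.8] F [-4.5 -0.4  6.4] open 0.0293
 q [-0.7   0.09  1.75  0.5   1.04 -2.73]  delta tool mm [-0.2  0.3  1.4]
 rotvec deg [-0.04  0.03  0.01] delta after turn [-0.2  0.3  1.4]
t 5.48 pos [ 0.5278 -0.2434  0.0801] rpy [-180.    30.  -164.8] F [-5.7  0.6  5.6] open 0.0293
 q [-0.7   0.09  1.75  0.5   1.04 -2.73]  delta tool mm [-0.2  0.3  1.4]
 rotvec deg [-0.04  0.03  0.01] delta after turn [-0.2  0.3  1.4]
```

arm_command(
  moves=[
    {"offset": [0,0,-4],"angular": [0,0,0],"hand": 255},
    {"offset": [0,0,-8],"angular": [0,0,0],"hand": 255},
    {"offset": [0,0,-12],"angular": [0,0,0],"hand": 255},
    {"offset": [0,0,-16],"angular": [0,0,0],"hand": 255},
    {"offset": [0,0,-16],"angular": [0,0,0],"hand": 255},
    {"offset": [-10,0,-16],"angular": [0,0,0],"hand": 255},
    {"offset": [-15,0,-20],"angular": [0,0,0],"hand": 255},
    {"offset": [-15,0,-20],"angular": [0,0,0],"hand": 255},
    {"offset": [-15,0,-20],"angular": [0,0,0],"hand": 255},
    {"offset": [0,0,0],"angular": [0,0,0],"hand": 255},
  ],
)

```text
t: 6.32
ee_pos: [0.5112, -0.2491, 0.2278]
tool_rot: [-3.133, 0.529, -2.872]
ft_force: [1.7, 0.0, -0.6]
opening: 0.0295
```

```bash
python3 q.py;python3 look.py g3 270,130,110,100 120,150,140,140
```

```text
t 6.32 pos [ 0.5112 -0.2491  0.2278] rpy [-179.5   30.3 -164.6] F [ 1.7  0.  -0.6] open 0.0295
 q [-0.73 -0.09  1.62  0.45  1.32 -2.62]  delta tool mm [ 59.2   2.6 137.7]
 rotvec deg [-0.39  0.3   0.2 ] delta after turn [ 58.5   1.5 138. ]
t 6.37 pos [ 0.5104 -0.2487  0.2244] rpy [-179.7   30.2 -164.7] F [-0.1 -0.2 -2.7] open 0.0292
 q [-0.73 -0.09  1.63  0.45  1.32 -2.62]  delta tool mm [ 56.6   1.6 135.3]
 rotvec deg [-0.24  0.15  0.13] delta after turn [ 56.3   0.9 135.4]
```

View pics/g3.png

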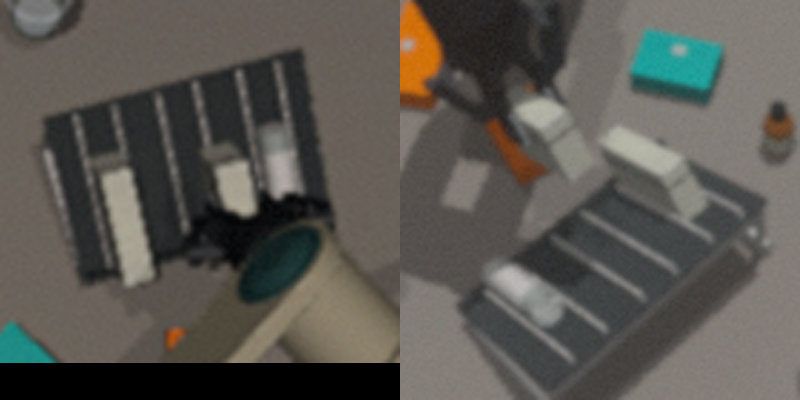

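arm_command(
  moves=[
    {"offset": [0,0,0],"angular": [0,6,0],"hand": 255},
    {"offset": [0,0,0],"angular": [0,6,0],"hand": 255},
    {"offset": [0,20,0],"angular": [0,6,0],"hand": 255},
    {"offset": [0,25,0],"angular": [0,6,0],"hand": 255},
    {"offset": [0,25,0],"angular": [0,6.2,0],"hand": 255},
    {"offset": [0,25,0],"angular": [0,0,4],"hand": 255},
    {"offset": [0,25,0],"angular": [0,0,4],"hand": 255},
    {"offset": [0,25,0],"angular": [0,0,4],"hand": 255},
    {"offset": [0,25,0],"angular": [0,0,4],"hand": 255},
    {"offset": [0,25,0],"angular": [0,0,4],"hand": 255},
    {"offset": [0,25,0],"angular": [0,0,4],"hand": 255},
    {"offset": [0,25,0],"angular": [0,0,4],"hand": 255},
  ],
)

```text
t: 7.47
ee_pos: [0.4808, -0.0062, 0.2189]
tool_rot: [-3.14, -0.007, 2.914]
ft_force: [0.2, 0.2, -3.1]
opening: 0.0294
```

Run:
```python
from h import *
to([.525,.233,.190],down(-13.3,0))
```

```text
t 7.47 pos [ 0.4808 -0.0062  0.2189] rpy [-179.9   -0.4  167. ] F [ 0.2  0.2 -3.1] open 0.0294
 q [-0.09 -0.06  1.54 -0.    1.67 -1.43]  delta tool mm [ 10.6 243.1  28.5]
 rotvec deg [-0.11 -0.39  0.29] delta after turn [ 12.  243.   28.9]
```

arm_command(
  moves=[
    {"offset": [1,27,0],"angular": [0,0,0],"hand": 255},
    {"offset": [1,27,0],"angular": [0,0,0],"hand": 255},
    {"offset": [1,27,0],"angular": [0,0,0],"hand": 255},
    {"offset": [1,27,0],"angular": [0,0,0],"hand": 255},
    {"offset": [1,27,3],"angular": [0,-0.3,0.3],"hand": 255},
    {"offset": [1,27,5],"angular": [0,0,0],"hand": 255},
    {"offset": [1,27,5],"angular": [0,0,0],"hand": 255},
    {"offset": [1,25,5],"angular": [0,0,0],"hand": 255},
    {"offset": [1,20,5],"angular": [0,0,0],"hand": 255},
    {"offset": [1,9,5],"angular": [0,0,0],"hand": 255},
    {"offset": [0,0,0],"angular": [0,0,0],"hand": 255},
    {"offset": [0,0,0],"angular": [0,0,0],"hand": 255},
  ],
)

```text
t: 8.47
ee_pos: [0.5261, 0.2309, 0.1911]
tool_rot: [-3.138, -0.0, 2.913]
ft_force: [-0.2, 0.4, -1.0]
opening: 0.0294
```

```bash
python3 - <<'E'
from h import *
to([.525,.233,.190],down(-13.3,0))
E
python3 look.py g4 150,120,110,100 260,100,140,120
```

```text
t 8.47 pos [0.5261 0.2309 0.1911] rpy [-179.8   -0.   166.9] F [-0.2  0.4 -1. ] open 0.0294
 q [ 0.35  0.21  1.31 -0.    1.63 -0.99]  delta tool mm [1.5 1.8 1.1]
 rotvec deg [-0.21 -0.01  0.21] delta after turn [1.5 1.8 1.1]
```

View pics/g4.png

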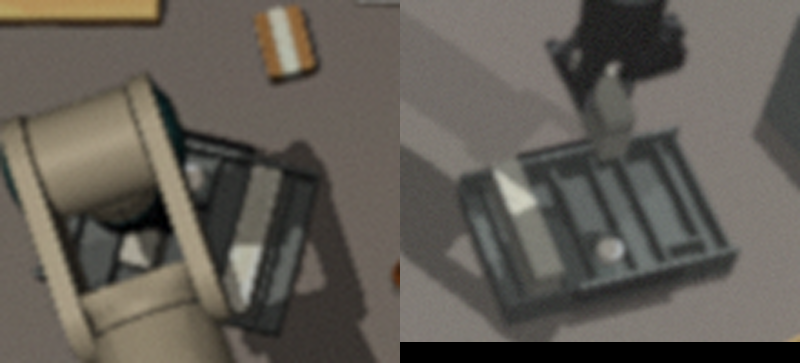

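arm_command(
  moves=[
    {"offset": [1.5,2,15],"angular": [0,0,0.2],"hand": 255},
    {"offset": [0,0,20],"angular": [0,0,0],"hand": 255},
    {"offset": [0,0,20],"angular": [0,0,0],"hand": 255},
    {"offset": [0,0,15],"angular": [0,0,0],"hand": 255},
    {"offset": [0,0,15],"angular": [0,0,0],"hand": 255},
    {"offset": [0,0,0],"angular": [0,0,0],"hand": 255},
    {"offset": [0,0,0],"angular": [0,0,0],"hand": 255},
  ],
)

```text
t: 9.15
ee_pos: [0.5257, 0.2328, 0.1077]
tool_rot: [-3.139, 0.001, 2.908]
ft_force: [0.1, 0.0, -1.7]
opening: 0.0295
```

```bash
cat > z.py <<'E'
import sys
from h import *
n,x,y,w,h=sys.argv[1],*map(int,sys.argv[2:6]);cam=sys.argv[6] if len(sys.argv)>6 else "scene"
c=bot.capture(cam);k=min(780//w,590//h)
cv2.imwrite(f"pics/{n}.png",cv2.resize(c["color"][y:y+h,x:x+w,::-1],None,fx=k,fy=k,interpolation=cv2.INTER_CUBIC));print("k",k)
E
python3 z.py g5 275,;python3 - <<'E'
from h import *
to([.525,.233,.105],down(-13.3,0))
E
python3 z.py g5 275 120 110 90
```

```text
t 9.15 pos [0.5257 0.2328 0.1077] rpy [-1.799e+02  1.000e-01  1.666e+02] F [ 0.1  0.  -1.7] open 0.0295
 q [ 0.35  0.26  1.42 -0.    1.46 -0.98]  delta tool mm [0.8 0.1 2.7]
 rotvec deg [-0.13  0.08 -0.08] delta after turn [0.8 0.1 2.7]
k 6Traceback (most recent call last):
  File "z.py", line 3, in <module>
    n,x,y,w,h=sys.argv[1],*map(int,sys.argv[2:6]);cam=sys.argv[6] if len(sys.argv)>6 else "scene"
              ^^^^^^^^^^^^^^^^^^^^^^^^^^^^^^^^^^^
ValueError: invalid literal for int() with base 10: '275,'
```

View pics/g5.png

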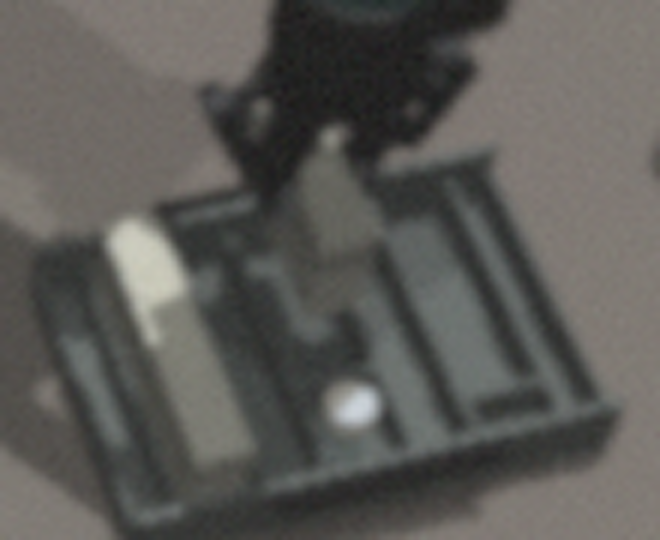

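Run:
```python
from h import *
S=bot.capture("scene");s=bot.read_state();print(s["ee_pos"])
f=lambda p,x,y,k:(np.float64(p)+.5)/k-.5+[x,y]
a=np.radians(-13.3);R=np.array([[np.cos(a),-np.sin(a)],[np.sin(a),np.cos(a)]])
o=np.array([.554,.226])
for p,z in(([[322,252],[385,230]],.138),([[307,310],[362,295]],.076)):
    X=ray(S,f(p,275,120,6),z); print(((X[:,:2]-s["ee_pos"][:2])@R*1000).round(1).tolist(),((X[:,:2]-o)@R*1000).round(1).tolist())
C=bot.capture("top")
for n,c,(x,y,w,h,k) in(("s",S,(275,120,110,90,6)),):
    im=cv2.resize(c["color"][y:y+h,x:x+w,::-1],None,fx=k,fy=k,interpolation=cv2.INTER_CUBIC)
    L=lambda A,col:cv2.polylines(im,[((proj(c,np.array(A))-[x,y]+.5)*k).astype(int)],True,col,1)
    e=s["ee_pos"]
    for z in(-.031,.031):
        L([list(e[:2]+R@np.array(q))+[e[2]+z] for q in([-.045,-.015],[.045,-.015],[.045,.015],[-.045,.015])],(0,0,255))
    L([list(o+R@np.array(q))+[.03] for q in([-.081,-.021],[.021,-.021],[.021,.021],[-.081,.021])],(0,255,255))
    L([list(o+R@np.array(q))+[.045] for q in([-.087,-.129],[.087,-.129],[.087,.129],[-.087,.129])],(0,255,0))
    cv2.imwrite("pics/g5o.png",im)
```

```text
[0.52661033 0.23347861 0.10939198]
[[47.4, -18.0], [43.3, 15.8]] [[19.1, -17.0], [15.0, 16.8]]
[[38.7, -13.6], [37.6, 16.2]] [[10.4, -12.6], [9.2, 17.1]]
```

View pics/g5o.png

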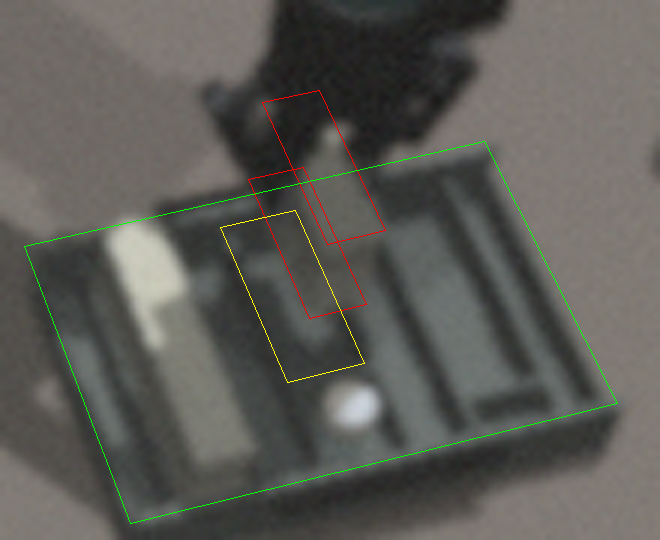

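Run:
```python
from h import *
S=bot.capture("scene");x,y,w,h,k=305,130,50,50,12
im=cv2.resize(S["color"][y:y+h,x:x+w,::-1],None,fx=k,fy=k,interpolation=cv2.INTER_CUBIC)
im=np.clip((im.astype(float)-30)*2.2,0,255).astype(np.uint8)
cv2.imwrite("pics/g6.png",im)
```

```text
(no output)
```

View pics/g6.png

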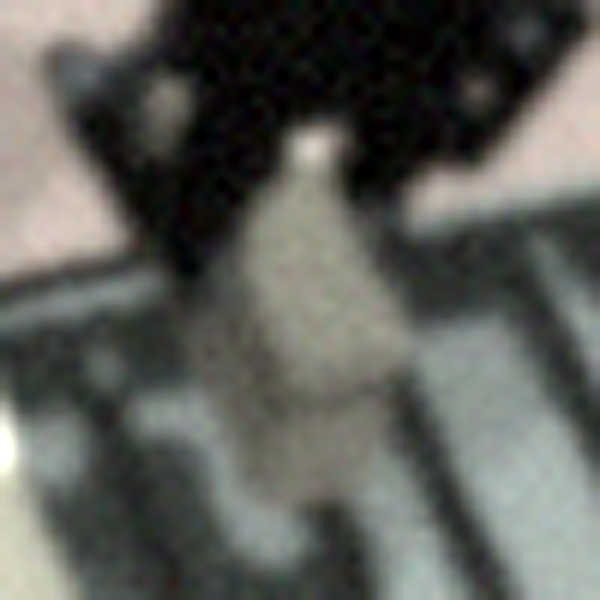

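Seam line and end face match where the case should be with no pitch (seam at (280,405)–(400,375) in the crop), and it sits over the short compartment. I'll lower it now.

arm_command(
  moves=[
    {"offset": [1,0,12],"angular": [0,0,0],"hand": 255},
    {"offset": [0,0,12],"angular": [0,0,0],"hand": 255},
    {"offset": [0,0,12],"angular": [0,0,0],"hand": 255},
    {"offset": [0,0,12],"angular": [0,0,0],"hand": 255},
    {"offset": [0,0,8],"angular": [0,0,0],"hand": 255},
    {"offset": [0,0,4],"angular": [0,0,0],"hand": 255},
    {"offset": [0,0,0],"angular": [0,0,0],"hand": 255},
    {"offset": [0,0,0],"angular": [0,0,0],"hand": 255},
  ],
)

```text
t: 10.02
ee_pos: [0.5251, 0.234, 0.0476]
tool_rot: [-3.14, 0.002, 2.909]
ft_force: [0.2, -0.2, -2.0]
opening: 0.0294
```

```bash
python3 - <<'E'
from h import *
to([.5248,.2329,.036],down(-13.3,0))
E
python3 z.py g7 275 120 110 90
```

```text
t 10.02 pos [0.5251 0.234  0.0476] rpy [-1.799e+02  1.000e-01  1.667e+02] F [ 0.2 -0.2 -2. ] open 0.0294
 q [ 0.36  0.33  1.47 -0.    1.35 -0.98]  delta tool mm [ 0.1 -1.1 11.6]
 rotvec deg [-0.09  0.12 -0.01] delta after turn [ 0.  -1.1 11.6]
k 6
```

View pics/g7.png

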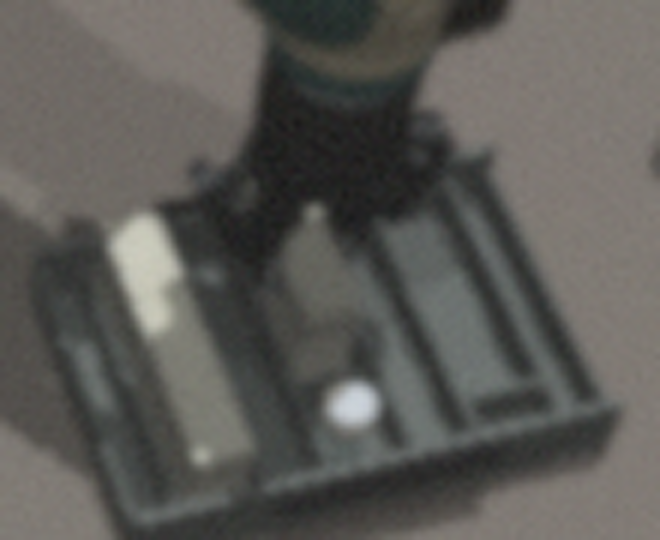

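arm_command(
  moves=[
    {"offset": [0,-1,3],"angular": [0,0,0],"hand": 255},
    {"offset": [0,0,3],"angular": [0,0,0],"hand": 255},
    {"offset": [0,0,2],"angular": [0,0,0],"hand": 255},
    {"offset": [0,0,0],"angular": [0,0,0],"hand": 255},
    {"offset": [0,0,0],"angular": [0,0,0],"hand": 255},
  ],
)

```text
t: 10.48
ee_pos: [0.5247, 0.2329, 0.0395]
tool_rot: [-3.14, 0.002, 2.909]
ft_force: [-0.4, 0.1, -1.3]
opening: 0.0296
```

arm_command(
  moves=[
    {"offset": [0,0,1],"angular": [0,0,0],"hand": 255},
    {"offset": [0,0,0],"angular": [0,0,0],"hand": 255},
  ],
)

```text
t: 10.65
ee_pos: [0.5247, 0.2329, 0.0386]
tool_rot: [-3.14, 0.002, 2.909]
ft_force: [-0.3, -0.3, -2.9]
opening: 0.0292
```

arm_command(
  moves=[
    {"offset": [0,0,1],"angular": [0,0,0],"hand": 255},
    {"offset": [0,0,0],"angular": [0,0,0],"hand": 255},
  ],
)

```text
t: 10.82
ee_pos: [0.5247, 0.2329, 0.0375]
tool_rot: [-3.14, 0.002, 2.909]
ft_force: [0.9, 0.8, -2.8]
opening: 0.0293
```

arm_command(
  moves=[
    {"offset": [0,0,1],"angular": [0,0,0],"hand": 255},
    {"offset": [0,0,0],"angular": [0,0,0],"hand": 255},
  ],
)

```text
t: 10.98
ee_pos: [0.5248, 0.2329, 0.0366]
tool_rot: [-3.14, 0.002, 2.909]
ft_force: [0.2, 0.8, -1.8]
opening: 0.0295
```

arm_command(
  moves=[
    {"offset": [0,0,1],"angular": [0,0,0],"hand": 255},
    {"offset": [0,0,0],"angular": [0,0,0],"hand": 255},
  ],
)

```text
t: 11.15
ee_pos: [0.5249, 0.233, 0.0365]
tool_rot: [-3.14, 0.003, 2.909]
ft_force: [-2.3, -1.1, 5.0]
opening: 0.0292
```

arm_command(
  moves=[
    {"offset": [0,0,1],"angular": [0,0,0],"hand": 255},
    {"offset": [0,0,0],"angular": [0,0,0],"hand": 255},
  ],
)

```text
t: 11.32
ee_pos: [0.525, 0.233, 0.0365]
tool_rot: [-3.14, 0.003, 2.909]
ft_force: [-6.9, -2.0, 11.6]
opening: 0.0288
```

arm_command(
  grip_force=20,
  moves=[
    {"offset": [0,0,-1.5],"angular": [0,0,0],"hand": 255},
    {"offset": [0,0,0],"angular": [0,0,0],"hand": 150},
    {"offset": [0,0,0],"angular": [0,0,0],"hand": 120},
    {"offset": [0,0,0],"angular": [0,0,0],"hand": 105},
    {"offset": [0,0,0],"angular": [0,0,0],"hand": 105},
    {"offset": [0,0,0],"angular": [0,0,0],"hand": 105},
    {"offset": [0,0,0],"angular": [0,0,0],"hand": 105},
  ],
)

```text
t: 11.9
ee_pos: [0.5248, 0.2329, 0.0361]
tool_rot: [-3.14, 0.002, 2.909]
ft_force: [-0.3, -1.3, -1.3]
opening: 0.0504
```

arm_command(
  moves=[
    {"offset": [0,0,-10],"angular": [0,0,0],"hand": 105},
    {"offset": [0,0,-15],"angular": [0,0,0],"hand": 105},
    {"offset": [0,0,-20],"angular": [0,0,0],"hand": 105},
    {"offset": [0,0,-20],"angular": [0,0,0],"hand": 105},
    {"offset": [0,0,-20],"angular": [0,0,0],"hand": 60},
    {"offset": [0,0,-25],"angular": [0,0,0],"hand": 60},
    {"offset": [0,0,-25],"angular": [0,0,0],"hand": 60},
    {"offset": [0,0,-25],"angular": [0,0,0],"hand": 60},
    {"offset": [0,0,0],"angular": [0,0,0],"hand": 60},
  ],
)

```text
t: 12.65
ee_pos: [0.5264, 0.234, 0.2035]
tool_rot: [3.137, 0.011, 2.909]
ft_force: [0.7, 0.2, 0.4]
opening: 0.0652
```

```bash
python3 z.py g8 275 120 110 90;  python3 - <<'E'
from h import *
to([.485,-.155,.235],down(15.2,30))
E
```

```text
k 6
t 12.7 pos [0.5258 0.2337 0.2006] rpy [179.9   0.5 166.7] F [ 0.6 -0.4 -0. ] open 0.0654
 q [ 0.36  0.2   1.3  -0.    1.63 -0.98]  delta tool mm [ -50.1 -387.6  -34.9]
 rotvec deg [ -7.44 -28.88 -27.84] delta after turn [ 105.1 -364.4 -100.4]
```

View pics/g8.png

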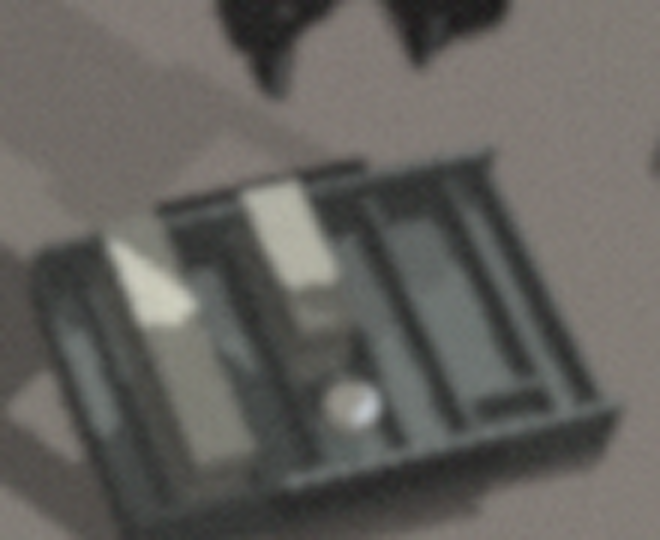

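Short case is standing upright in the centre compartment, top face at about (240–340,190–290), and clear of the vial. Now I'll go for the medium.

arm_command(
  moves=[
    {"offset": [0,-28,-6],"angular": [0,0,0],"hand": 60},
    {"offset": [0,-28,-6],"angular": [0,0,0],"hand": 60},
    {"offset": [0,-28,-6],"angular": [0,0,0],"hand": 60},
    {"offset": [0,-28,-6],"angular": [0,0,0],"hand": 60},
    {"offset": [0,-28,-6],"angular": [0,0,0],"hand": 60},
    {"offset": [0,-28,0],"angular": [0,0,-4],"hand": 60},
    {"offset": [0,-28,0],"angular": [0,0,-4],"hand": 60},
    {"offset": [0,-28,0],"angular": [0,0,-4],"hand": 60},
    {"offset": [0,-28,0],"angular": [0,0,-4],"hand": 60},
    {"offset": [0,-28,0],"angular": [0,0,-4],"hand": 60},
    {"offset": [0,-28,0],"angular": [0,0,-4],"hand": 60},
    {"offset": [0,-28,0],"angular": [0,0,-4],"hand": 60},
  ],
)

```text
t: 13.7
ee_pos: [0.4871, -0.0983, 0.2263]
tool_rot: [-3.14, 0.0, -2.882]
ft_force: [0.3, -0.3, 0.2]
opening: 0.0653
```

arm_command(
  moves=[
    {"offset": [0,0,0],"angular": [0,-6,0],"hand": 60},
    {"offset": [0,0,0],"angular": [0,-6,0],"hand": 60},
    {"offset": [0,0,0],"angular": [0,-6,0],"hand": 60},
    {"offset": [0,0,0],"angular": [0,-6,0],"hand": 60},
    {"offset": [0,0,0],"angular": [0,-6,0],"hand": 60},
    {"offset": [0,0,0],"angular": [0,0,0],"hand": 60},
  ],
)

```text
t: 14.2
ee_pos: [0.4854, -0.097, 0.2236]
tool_rot: [3.141, 0.525, -2.887]
ft_force: [-0.7, 0.0, -1.5]
opening: 0.0653
```

Run:
```python
from h import *
to([.4793,-.1691,.156],down(15.2,30))
```

```text
t 14.2 pos [ 0.4854 -0.097   0.2236] rpy [ 180.    30.1 -165.4] F [-0.7  0.  -1.5] open 0.0653
 q [-0.46 -0.38  1.87  0.35  1.26 -2.33]  delta tool mm [ 54.6 -68.3  46.5]
 rotvec deg [-0.29  0.06 -0.55] delta after turn [ 55.3 -68.   46.2]
```

arm_command(
  moves=[
    {"offset": [14,-17,0],"angular": [0,0,-0.5],"hand": 60},
    {"offset": [14,-17,0],"angular": [0,0,0],"hand": 60},
    {"offset": [14,-17,10],"angular": [0,0,0],"hand": 60},
    {"offset": [13,-17,12],"angular": [0,0,0],"hand": 60},
    {"offset": [0,0,12],"angular": [0,0,0],"hand": 60},
    {"offset": [0,0,12],"angular": [0,0,0],"hand": 60},
    {"offset": [0,0,0],"angular": [0,0,0],"hand": 60},
    {"offset": [0,0,0],"angular": [0,0,0],"hand": 60},
  ],
)

```text
t: 14.87
ee_pos: [0.4817, -0.169, 0.1593]
tool_rot: [-3.136, 0.522, -2.873]
ft_force: [-0.2, 0.1, 0.3]
opening: 0.0655
```

```bash
sed -i 's/\[.5285,-.2429,.079\]/[.518,-.1587,.087]/' q.py; python3 q.py
```

```text
t 14.87 pos [ 0.4817 -0.169   0.1593] rpy [-179.7   29.9 -164.6] F [-0.2  0.1  0.3] open 0.0655
 q [-0.62 -0.24  1.9   0.43  1.17 -2.57]  delta tool mm [ 3.4  0.8 81.5]
 rotvec deg [-0.26 -0.08  0.14] delta after turn [ 3.5  0.4 81.5]
t 14.92 pos [ 0.482  -0.1692  0.1602] rpy [-179.6   30.  -164.6] F [ 0.3  0.2 -0.6] open 0.0653
 q [-0.63 -0.25  1.9   0.43  1.17 -2.57]  delta tool mm [ 4.1  1.2 82.1]
 rotvec deg [-0.33 -0.    0.17] delta after turn [ 4.1  0.7 82.1]
```

View pics/q.png

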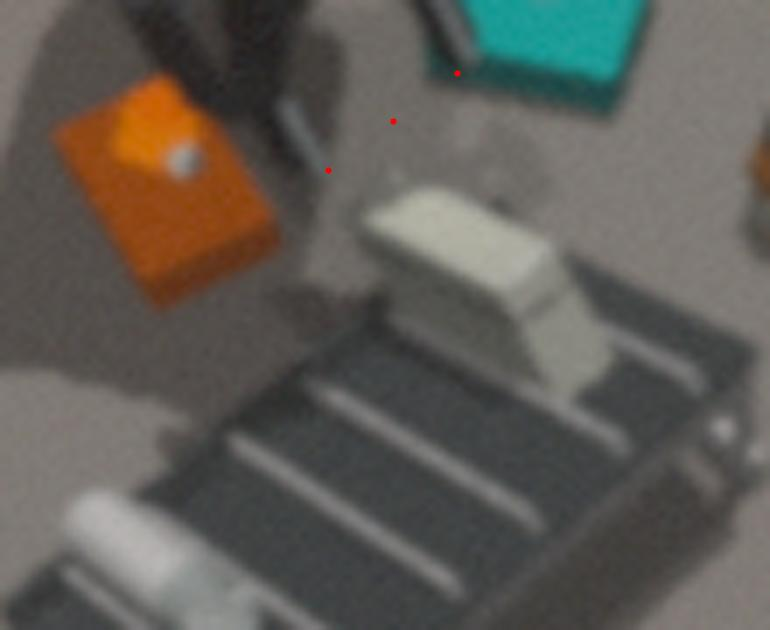

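arm_command(
  moves=[
    {"offset": [3,1,12],"angular": [-0.2,0,0.2],"hand": 60},
    {"offset": [0,0,14],"angular": [0,0,0],"hand": 60},
    {"offset": [0,0,14],"angular": [0,0,0],"hand": 60},
    {"offset": [0,0,14],"angular": [0,0,0],"hand": 60},
    {"offset": [0,0,12],"angular": [0,0,0],"hand": 60},
    {"offset": [0,0,8],"angular": [0,0,0],"hand": 60},
    {"offset": [0,0,5],"angular": [0,0,0],"hand": 60},
    {"offset": [0,0,0],"angular": [0,0,0],"hand": 60},
    {"offset": [0,0,0],"angular": [0,0,0],"hand": 60},
  ],
)

```text
t: 15.67
ee_pos: [0.5175, -0.1591, 0.0905]
tool_rot: [-3.139, 0.525, -2.877]
ft_force: [-0.1, 0.5, 0.4]
opening: 0.065
```

```bash
python3 q.py
```

```text
t 15.67 pos [ 0.5175 -0.1591  0.0905] rpy [-179.8   30.1 -164.8] F [-0.1  0.5  0.4] open 0.065
 q [-0.56 -0.08  1.9   0.45  0.99 -2.58]  delta tool mm [1.2 0.2 3.4]
 rotvec deg [-0.18  0.08 -0.04] delta after turn [1.2 0.2 3.4]
t 15.72 pos [ 0.5175 -0.1592  0.0908] rpy [-179.8   30.1 -164.9] F [0.1 0.6 0.4] open 0.0654
 q [-0.56 -0.08  1.9   0.45  0.99 -2.58]  delta tool mm [1.4 0.4 3.6]
 rotvec deg [-0.21  0.11 -0.04] delta after turn [1.4 0.4 3.6]
```

View pics/q.png

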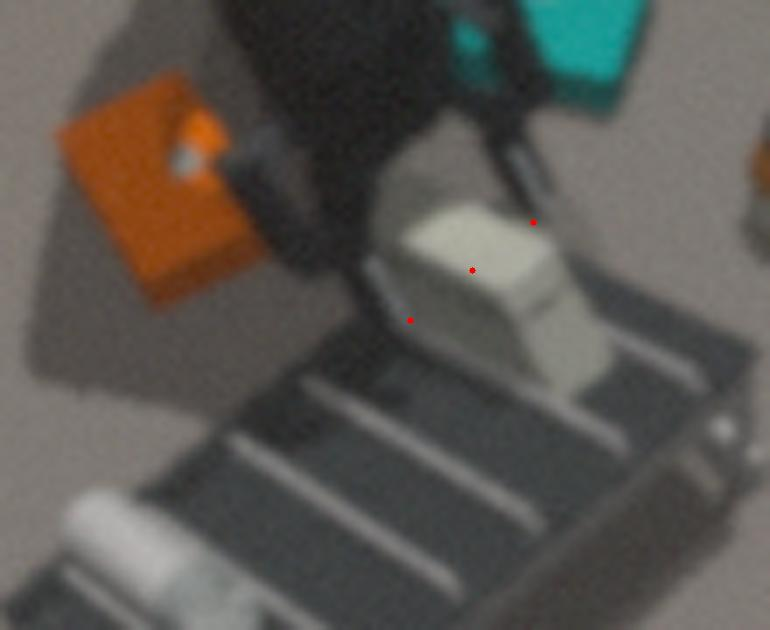

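Straddling the medium case, tips at about (410,320) and (533,222). I'll go 2.5 mm deeper and close.

arm_command(
  grip_force=50,
  moves=[
    {"offset": [1,0,2.5],"angular": [0,0,0],"hand": 60},
    {"offset": [0,0,0],"angular": [0,0,0],"hand": 255},
    {"offset": [0,0,0],"angular": [0,0,0],"hand": 255},
    {"offset": [0,0,0],"angular": [0,0,0],"hand": 255},
    {"offset": [0,0,0],"angular": [0,0,0],"hand": 255},
    {"offset": [0,0,0],"angular": [0,0,0],"hand": 255},
    {"offset": [0,0,0],"angular": [0,0,0],"hand": 255},
    {"offset": [0,0,0],"angular": [0,0,0],"hand": 255},
  ],
)

```text
t: 16.38
ee_pos: [0.5176, -0.159, 0.0877]
tool_rot: [-3.139, 0.525, -2.877]
ft_force: [-6.2, -0.2, 5.5]
opening: 0.0296
```

arm_command(
  moves=[
    {"offset": [0,0,-4],"angular": [0,0,0],"hand": 255},
    {"offset": [0,0,-8],"angular": [0,0,0],"hand": 255},
    {"offset": [0,0,-12],"angular": [0,0,0],"hand": 255},
    {"offset": [0,0,-16],"angular": [0,0,0],"hand": 255},
    {"offset": [0,0,-16],"angular": [0,0,0],"hand": 255},
    {"offset": [-10,0,-16],"angular": [0,0,0],"hand": 255},
    {"offset": [-15,0,-20],"angular": [0,0,0],"hand": 255},
    {"offset": [-15,0,-20],"angular": [0,0,0],"hand": 255},
    {"offset": [-15,0,-20],"angular": [0,0,0],"hand": 255},
    {"offset": [0,0,0],"angular": [0,0,0],"hand": 255},
  ],
)

```text
t: 17.22
ee_pos: [0.5011, -0.1643, 0.2354]
tool_rot: [-3.131, 0.531, -2.874]
ft_force: [0.7, -0.3, -1.1]
opening: 0.0294
```

```bash
python3 q.py;python3 look.py g9 270,130,110,100 120,150,140,140
```

```text
t 17.22 pos [ 0.5011 -0.1643  0.2354] rpy [-179.4   30.4 -164.7] F [ 0.7 -0.3 -1.1] open 0.0294
 q [-0.59 -0.26  1.76  0.4   1.29 -2.47]  delta tool mm [ 59.9   2.4 137. ]
 rotvec deg [-0.51  0.43  0.11] delta after turn [ 58.8   1.  137.4]
t 17.27 pos [ 0.5003 -0.164   0.2322] rpy [-179.6   30.3 -164.7] F [-0.2  0.2 -2.8] open 0.0291
 q [-0.59 -0.26  1.76  0.4   1.29 -2.47]  delta tool mm [ 57.2   1.5 134.7]
 rotvec deg [-0.38  0.26  0.05] delta after turn [ 56.6   0.5 135. ]
```

View pics/g9.png

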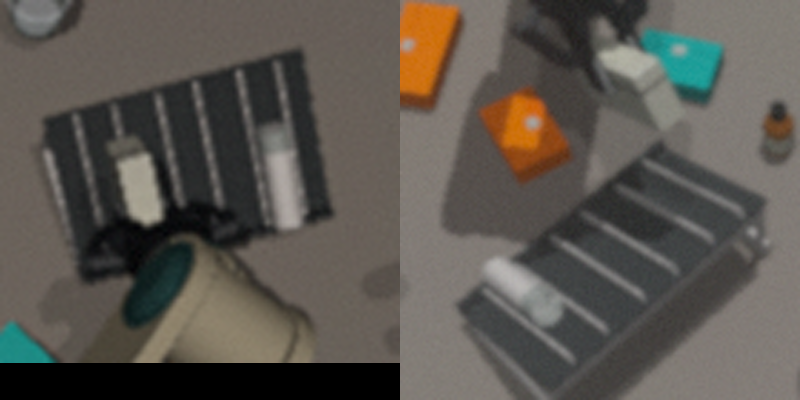

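arm_command(
  moves=[
    {"offset": [0,0,0],"angular": [0,6,0],"hand": 255},
    {"offset": [0,0,0],"angular": [0,6,0],"hand": 255},
    {"offset": [0,20,0],"angular": [0,6,0],"hand": 255},
    {"offset": [0,25,0],"angular": [0,6,0],"hand": 255},
    {"offset": [0,25,0],"angular": [0,6.2,0],"hand": 255},
    {"offset": [0,25,0],"angular": [0,0,4],"hand": 255},
    {"offset": [0,25,0],"angular": [0,0,4],"hand": 255},
    {"offset": [0,25,0],"angular": [0,0,4],"hand": 255},
    {"offset": [0,25,0],"angular": [0,0,4],"hand": 255},
    {"offset": [0,25,0],"angular": [0,0,4],"hand": 255},
    {"offset": [0,25,0],"angular": [0,0,4],"hand": 255},
    {"offset": [0,25,0],"angular": [0,0,4.3],"hand": 255},
  ],
)

```text
t: 18.37
ee_pos: [0.4712, 0.0783, 0.2265]
tool_rot: [-3.138, -0.004, 2.907]
ft_force: [-0.0, -0.1, -2.2]
opening: 0.0292
```

Run:
```python
from h import *
to([.5578,.3073,.190],down(-13.3,0))
```

```text
t 18.37 pos [0.4712 0.0783 0.2265] rpy [-179.8   -0.2  166.6] F [-0.  -0.1 -2.2] open 0.0292
 q [ 0.09 -0.08  1.54 -0.    1.69 -1.25]  delta tool mm [-31.2 243.   35.5]
 rotvec deg [-0.22 -0.25 -0.14] delta after turn [-31.6 242.8  36.5]
```

arm_command(
  moves=[
    {"offset": [-3,27,0],"angular": [0,0,0],"hand": 255},
    {"offset": [-3,27,0],"angular": [0,0,0],"hand": 255},
    {"offset": [-3,27,0],"angular": [0,0,0],"hand": 255},
    {"offset": [-3,27,0],"angular": [0,0,0],"hand": 255},
    {"offset": [-3,27,6],"angular": [-0.2,-0.2,-0.1],"hand": 255},
    {"offset": [-3,27,6],"angular": [0,0,0],"hand": 255},
    {"offset": [-3,27,6],"angular": [0,0,0],"hand": 255},
    {"offset": [-3,25,6],"angular": [0,0,0],"hand": 255},
    {"offset": [-3,20,6],"angular": [0,0,0],"hand": 255},
    {"offset": [-4,9,5],"angular": [0,0,0],"hand": 255},
    {"offset": [0,0,0],"angular": [0,0,0],"hand": 255},
    {"offset": [0,0,0],"angular": [0,0,0],"hand": 255},
  ],
)

```text
t: 19.37
ee_pos: [0.5572, 0.3062, 0.1907]
tool_rot: [-3.139, -0.001, 2.913]
ft_force: [-0.5, -0.2, -1.7]
opening: 0.0294
```

Run:
```python
from h import *
to([.5578,.3073,.190],down(-13.3,0))
```

```text
t 19.37 pos [0.5572 0.3062 0.1907] rpy [-1.799e+02 -1.000e-01  1.669e+02] F [-0.5 -0.2 -1.7] open 0.0294
 q [ 0.44  0.38  1.1  -0.    1.66 -0.9 ]  delta tool mm [-0.3  1.2  0.7]
 rotvec deg [-0.13 -0.06  0.18] delta after turn [-0.3  1.2  0.7]
```

arm_command(
  moves=[
    {"offset": [0,1,15],"angular": [0,0,0.2],"hand": 255},
    {"offset": [0,0,20],"angular": [0,0,0],"hand": 255},
    {"offset": [0,0,20],"angular": [0,0,0],"hand": 255},
    {"offset": [0,0,20],"angular": [0,0,0],"hand": 255},
    {"offset": [0,0,12],"angular": [0,0,0],"hand": 255},
    {"offset": [0,0,0],"angular": [0,0,0],"hand": 255},
    {"offset": [0,0,0],"angular": [0,0,0],"hand": 255},
  ],
)

```text
t: 19.95
ee_pos: [0.5583, 0.307, 0.1063]
tool_rot: [3.142, 0.002, 2.908]
ft_force: [0.2, 0.3, -1.5]
opening: 0.0291
```

```bash
cat > g.py <<'E'
from h import *
import sys
S=bot.capture("scene");s=bot.read_state();to([.5578,.3073,.036],down(-13.3,0))
a=np.radians(-13.3);R=np.array([[np.cos(a),-np.sin(a)],[np.sin(a),np.cos(a)]]);o=np.array([.554,.226])
x,y,w,h,k=285,115,100,85,7
im=cv2.resize(S["color"][y:y+h,x:x+w,::-1],None,fx=k,fy=k,interpolation=cv2.INTER_CUBIC)
im=np.clip((im.astype(float)-20)*1.6,0,255).astype(np.uint8)
L=lambda A,col:cv2.polylines(im,[((proj(S,np.array(A))-[x,y]+.5)*k).astype(int)],True,col,1)
e=s["ee_pos"]
for z in(-.031,.013,.031): L([list(e[:2]+R@np.array(q))+[e[2]+z] for q in([.06,-.015],[.06,.015])],(0,0,255))
L([list(o+R@np.array(q))+[.03] for q in([-.081,.059],[.051,.059],[.051,.101],[-.081,.101])],(0,255,255))
cv2.imwrite("pics/"+sys.argv[1]+".png",im)
E
python3 g.py h1
```

```text
t 20.0 pos [0.5589 0.3074 0.1076] rpy [179.9   0.2 166.6] F [ 1.  -0.4 -2.3] open 0.0294
 q [ 0.45  0.43  1.21 -0.    1.5  -0.89]  delta tool mm [ 1.3 -0.5 71.5]
 rotvec deg [ 0.09  0.21 -0.07] delta after turn [ 1.  -0.4 71.6]
```

View pics/h1.png

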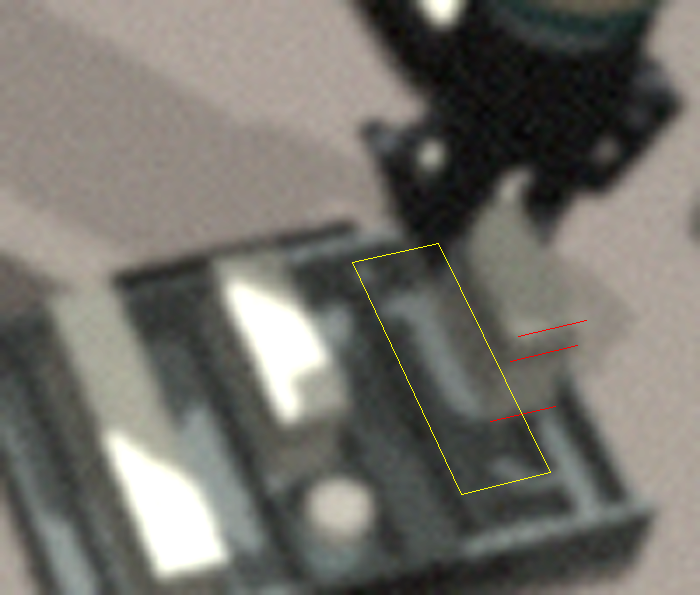

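The end face edges fall on the predicted lines at (490,420)–(553,406). Lowering.

arm_command(
  moves=[
    {"offset": [1,0,12],"angular": [0,0.2,0],"hand": 255},
    {"offset": [0,0,12],"angular": [0,0,0],"hand": 255},
    {"offset": [0,0,12],"angular": [0,0,0],"hand": 255},
    {"offset": [0,0,12],"angular": [0,0,0],"hand": 255},
    {"offset": [0,0,8],"angular": [0,0,0],"hand": 255},
    {"offset": [0,0,4],"angular": [0,0,0],"hand": 255},
    {"offset": [0,0,0],"angular": [0,0,0],"hand": 255},
    {"offset": [0,0,0],"angular": [0,0,0],"hand": 255},
  ],
)

```text
t: 20.67
ee_pos: [0.5575, 0.308, 0.0461]
tool_rot: [3.141, -0.001, 2.909]
ft_force: [-0.5, -0.1, -1.6]
opening: 0.0291
```

```bash
python3 g.py h2
```

```text
t 20.72 pos [0.5578 0.3081 0.0468] rpy [179.9  -0.  166.7] F [-1.1 -0.4 -1.9] open 0.0293
 q [ 0.45  0.49  1.26  0.    1.4  -0.89]  delta tool mm [-0.2 -0.8 10.8]
 rotvec deg [ 0.08 -0.02 -0.05] delta after turn [-0.2 -0.8 10.8]
```

View pics/h2.png

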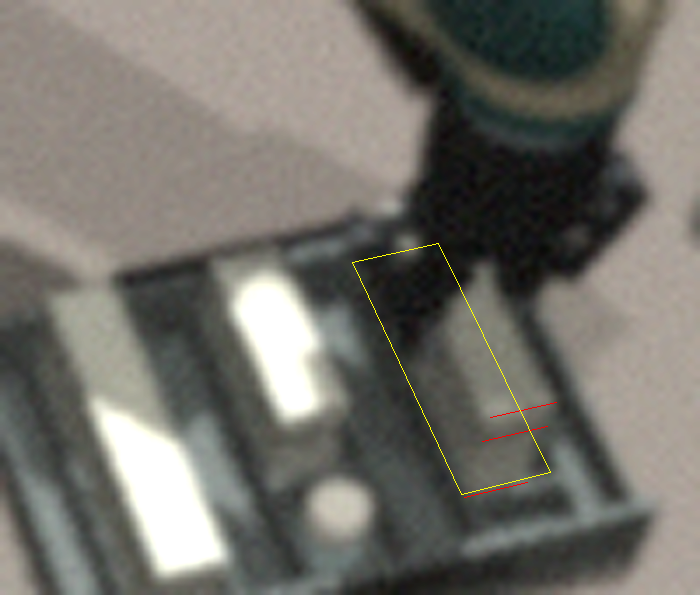

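No contact, and the case is down inside the compartment. I'll take the last part in small steps.

arm_command(
  moves=[
    {"offset": [0,-0.5,3],"angular": [0,0,0],"hand": 255},
    {"offset": [0,0,3],"angular": [0,0,0],"hand": 255},
    {"offset": [0,0,1],"angular": [0,0,0],"hand": 255},
    {"offset": [0,0,0],"angular": [0,0,0],"hand": 255},
    {"offset": [0,0,0],"angular": [0,0,0],"hand": 255},
  ],
)

```text
t: 21.13
ee_pos: [0.5573, 0.3075, 0.0391]
tool_rot: [3.141, -0.001, 2.909]
ft_force: [0.2, 0.9, -1.8]
opening: 0.0294
```

arm_command(
  moves=[
    {"offset": [0,0,1],"angular": [0,0,0],"hand": 255},
    {"offset": [0,0,0],"angular": [0,0,0],"hand": 255},
  ],
)

```text
t: 21.3
ee_pos: [0.5573, 0.3075, 0.0381]
tool_rot: [3.141, -0.001, 2.909]
ft_force: [-0.5, -0.2, -1.3]
opening: 0.0293
```

arm_command(
  moves=[
    {"offset": [0,0,1],"angular": [0,0,0],"hand": 255},
    {"offset": [0,0,0],"angular": [0,0,0],"hand": 255},
  ],
)

```text
t: 21.47
ee_pos: [0.5573, 0.3074, 0.037]
tool_rot: [3.141, -0.001, 2.909]
ft_force: [-0.5, 0.0, -3.1]
opening: 0.0292
```

arm_command(
  moves=[
    {"offset": [0,0,1],"angular": [0,0,0],"hand": 255},
    {"offset": [0,0,0],"angular": [0,0,0],"hand": 255},
  ],
)

```text
t: 21.63
ee_pos: [0.5574, 0.3075, 0.0365]
tool_rot: [3.141, -0.001, 2.909]
ft_force: [-0.8, 0.0, 0.4]
opening: 0.0292
```

arm_command(
  moves=[
    {"offset": [0,0,1],"angular": [0,0,0],"hand": 255},
    {"offset": [0,0,0],"angular": [0,0,0],"hand": 255},
  ],
)

```text
t: 21.8
ee_pos: [0.5574, 0.3076, 0.0364]
tool_rot: [3.141, -0.001, 2.909]
ft_force: [-3.4, -1.6, 5.8]
opening: 0.0289
```

arm_command(
  grip_force=20,
  moves=[
    {"offset": [0,0,-0.5],"angular": [0,0,0],"hand": 255},
    {"offset": [0,0,0],"angular": [0,0,0],"hand": 150},
    {"offset": [0,0,0],"angular": [0,0,0],"hand": 120},
    {"offset": [0,0,0],"angular": [0,0,0],"hand": 105},
    {"offset": [0,0,0],"angular": [0,0,0],"hand": 105},
    {"offset": [0,0,0],"angular": [0,0,0],"hand": 105},
    {"offset": [0,0,0],"angular": [0,0,0],"hand": 105},
  ],
)

```text
t: 22.38
ee_pos: [0.5574, 0.3074, 0.0356]
tool_rot: [3.141, -0.001, 2.909]
ft_force: [0.1, -0.3, -0.6]
opening: 0.0504
```

arm_command(
  moves=[
    {"offset": [0,0,-10],"angular": [0,0,0],"hand": 105},
    {"offset": [0,0,-15],"angular": [0,0,0],"hand": 105},
    {"offset": [0,0,-20],"angular": [0,0,0],"hand": 105},
    {"offset": [0,0,-20],"angular": [0,0,0],"hand": 105},
    {"offset": [0,0,-20],"angular": [0,0,0],"hand": 105},
    {"offset": [0,0,-25],"angular": [0,0,0],"hand": 105},
    {"offset": [0,0,-25],"angular": [0,0,0],"hand": 105},
    {"offset": [0,0,-25],"angular": [0,0,0],"hand": 105},
    {"offset": [0,-25,0],"angular": [0,0,0],"hand": 105},
    {"offset": [0,-25,0],"angular": [0,0,0],"hand": 105},
    {"offset": [0,-25,0],"angular": [0,0,0],"hand": 105},
    {"offset": [0,-25,0],"angular": [0,0,0],"hand": 105},
  ],
)

```text
t: 23.38
ee_pos: [0.534, 0.2091, 0.1966]
tool_rot: [3.14, -0.0, 2.909]
ft_force: [0.3, 0.4, 0.3]
opening: 0.0499
```

arm_command(
  moves=[
    {"offset": [0,-28,0],"angular": [0,0,0],"hand": 105},
    {"offset": [0,-28,0],"angular": [0,0,0],"hand": 105},
    {"offset": [0,-28,0],"angular": [0,0,0],"hand": 105},
    {"offset": [0,-28,0],"angular": [0,0,0],"hand": 105},
    {"offset": [0,-28,0],"angular": [0,0,0],"hand": 105},
    {"offset": [0,-28,0],"angular": [0,0,0],"hand": 105},
    {"offset": [0,-28,0],"angular": [0,0,0],"hand": 105},
    {"offset": [0,0,0],"angular": [0,0,0],"hand": 105},
  ],
)

```text
t: 24.05
ee_pos: [0.4885, 0.0157, 0.1966]
tool_rot: [-3.141, 0.0, 2.905]
ft_force: [-1.1, 0.4, -0.2]
opening: 0.0501
```

```bash
python3 look.py h3 150,130,110,90 265,115,120,100
python3 - <<'E'
from h import *
for n in("top","scene"): cv2.imwrite(f"pics/{n}_end.png",bot.capture(n)["color"][:,:,::-1])
E
```

```text
(no output)
```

View pics/h3.png

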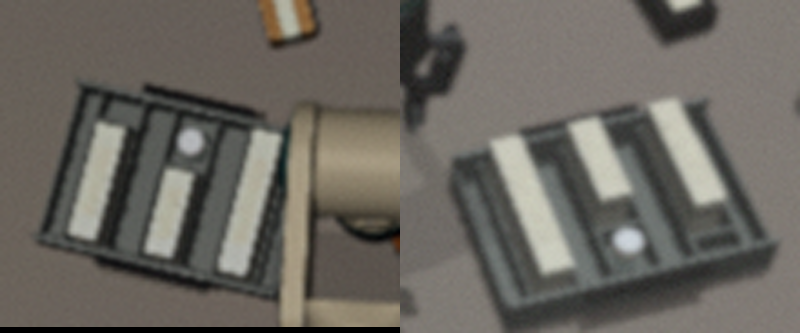

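View pics/scene_end.png

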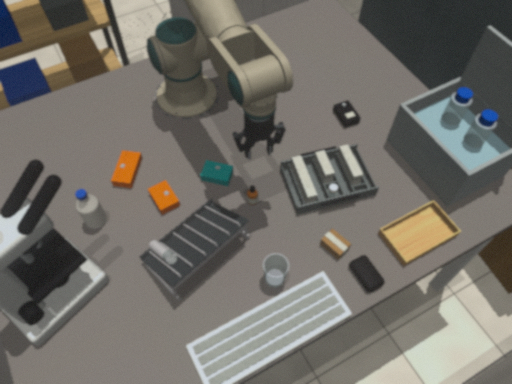

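Both cases are in. In the top crop the medium is at (98,180), the short at (168,212) and the long at (248,200); everything else is where it started. One numeric check on height before handing in.

Run:
```python
from h import *
T=bot.capture("top");S=bot.capture("scene");to([0.49,0.016,.197])
a=np.radians(-13.3);R=np.array([[np.cos(a),-np.sin(a)],[np.sin(a),np.cos(a)]]);o=np.array([.554,.226])
r={}
for n,c,(x,y,w,h) in(("t",T,(150,130,90,90)),("s",S,(265,130,120,90))):
    im=cv2.resize(c["color"][y:y+h,x:x+w],None,fx=4,fy=4,interpolation=cv2.INTER_CUBIC).astype(int)
    m=((im[:,:,1]>135)&(im[:,:,0]-im[:,:,2]>5)&(im[:,:,0]-im[:,:,2]<60)).astype(np.uint8);m=cv2.morphologyEx(m,cv2.MORPH_OPEN,np.ones((7,7)))
    L=[]
    for q in cv2.findContours(m,0,2)[0]:
        if cv2.contourArea(q)>1000:
            b=cv2.minAreaRect(q);L.append((b[0][0]/4+x-.375,b[0][1]/4+y-.375,np.array(b[1]).round()/4,b[2]))
    r[n]=sorted(L,key=lambda v:v[0]*(1 if n=="s" else -1));print(n,r[n])
for t,s in zip(r["t"],r["s"]):
    X=tri(T,t[:2],S,s[:2])[0];print("tri",X.round(4),"tote-local mm",((X[:2]-o)@R*1000).round(1))
```

```text
t 24.35 pos [0.4893 0.0201 0.1957] rpy [180.   -0.  166.7] F [-0.3  0.7  0.6] open 0.0505
 q [-0.03 -0.03  1.56  0.    1.62 -1.37]  delta tool mm [-1.6 -3.9 -1.3]
t [(229.73914337158203, 193.49952697753906, array([ 5.5, 52. ]), 2.4895527362823486), (218.96791076660156, 182.10415649414062, array([ 7.75, 33.25]), 14.574216842651367), (196.3537368774414, 186.48600006103516, array([ 7.5 , 20.75]), 14.931418418884277), (176.07460594177246, 179.26995086669922, array([ 7.75, 31.75]), 14.972877502441406)]
s [(303.94193267822266, 175.27081298828125, array([44.75, 10.25]), 67.98871612548828), (324.4966850280762, 162.18395233154297, array([26.75, 10.  ]), 65.32313537597656), (350.65000915527344, 159.79999923706055, array([36.25, 10.  ]), 63.43495178222656)]
tri [0.5191 0.1319 0.0524] tote-local mm [-12.3 -99.6]
tri [0.5497 0.1683 0.1319] tote-local mm [  9.1 -57.1]
tri [0.5489 0.2626 0.0798] tote-local mm [-13.4  34.5]
```

Run:
```python
from h import *
T=bot.capture("top");S=bot.capture("scene")
a=np.radians(-13.3);R=np.array([[np.cos(a),-np.sin(a)],[np.sin(a),np.cos(a)]]);o=np.array([.554,.226])
for n,t,s in(("long",(218.97,182.1),(303.94,175.27)),("short",(196.35,186.49),(324.5,162.18)),("med",(176.07,179.27),(350.65,159.8))):
    X=tri(T,t,S,s)[0];print(n,X.round(4),((X[:2]-o)@R*1000).round(1), [((ray(C,p,.067)[0,:2]-o)@R*1000).round(1) for C,p in((T,t),(S,s))])
```

```text
long [0.5434 0.1465 0.0782] [  8.  -79.8] [array([ 10.2, -77. ]), array([  0.9, -77.6])]
short [0.5283 0.2306 0.07  ] [-26.1  -1.4] [array([-25.5,  -0.1]), array([-28.1,  -1.1])]
med [0.5564 0.3083 0.0643] [-16.6  80.7] [array([-17.,  80.]), array([-14.9,  79.4])]
```

```bash
python3 -c "
from workcell import bot
print(bot.close_job())"
```

```text
the job is handed in; nothing more can be done
None
```

I moved both slide cases from the sloped stand into the tote, the short one in the centre compartment and the medium one in the +y compartment. I handed the job in at about 24.5 s of the 61 s allowed, with the gripper open and clear of everything. No verdict was reported.

- **Setting down:** Each case was lowered in 1 mm steps until the floor pushed back, about 12 N for the short and 6 N for the medium. Both touched at the same tool height (36.5 mm), close to the 36 mm expected. I then released them with no drop.
- **Height:** The final pictures put the top of the short case at 70 mm and of the medium at 64 mm, against 67 mm expected and an error of a few mm. Both looked upright.
- **Position:** The medium measured within 2 mm of its compartment centre and the short within about 5 mm along its length. Their compartments leave 6 mm to spare at each end and side.
- **Left alone:** The canister, vial, bottle and other bench items look unmoved.
- **One check disagreed:** The two views differ by about 9 mm on where the long case lies along its length, and triangulating it put its top at 78 mm. The arm's link hid part of it in the top view. In the scene view it is within half a pixel of where it started, so I take it as not moved.

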